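# Lock a parts cassette into the latched rack

### The arm

A 6-joint arm with a two-finger parallel gripper is mounted at the origin on a cart in front of the work surface, level with it; the furniture and walls round the work are solid. World frame = base frame: x ahead of the robot, y to its left, z up, the work surface at z = 0. Lengths are in m, angles in degrees, forces in N, time in s.
With the tool pointing down it reaches from about 0.35 to 0.775 m from the base axis. Payload 5.5 kg.
Tool frame: the origin (TCP) lies midway between the tips of the shut fingers; the grasp point (between the pads) lies 19 mm behind it; z points along the fingers, y is the line along which they close (so a half turn about z gives the same grasp; the last joint's range is limited). The gripper opens to 85 mm and grips with 20 to 120 N. Pads are 22 mm wide; open, the fingers measure 114 mm over their backs; the gripper's body (76 mm by 85 mm) begins 54 mm behind the grasp point. The pads swing forward as they close: fully open they stand 13 mm farther back than shut.
Start: joints at [-83.629, 17.945, 2.641, 74.691, 0, 82.002], TCP at [0.143, -0.557, 0.197] pointing down, gripper open.
Joint ranges: [-158.12, 158.12], [-49.38, 96.58], [-58.88, 72.47], [-126.05, 133.96], [-84.25, 85.87], [-180, 180]. Speed limits (degrees/s): [147.25, 147.25, 180, 180, 180, 180].

### API

Orientations are given as [roll, pitch, yaw] about the fixed x, y, z axes, in that order (R = Rz(yaw) Ry(pitch) Rx(roll)).
In Python, from cell import env gives the robot as it stands.
- The arm moves only by the tool carry_out, never from a script. Its argument "series" is a list of rows, each an object with "offset": the shift along the tool's x, y, z scaled (see below), a list of three; "roll": the turn about the tool's z scaled (see below). A call has 1 to 8 rows; each row shifts and turns the commanded pose from where the row before left it, along the tool's axes as they then stand; what a row does not reach is not made up. The controller multiplies each number of a shift by 0.4 m and each number of a turn by 2 rad. A row lasts 1/10 s, in which the tool goes at most 50 mm and 8.59 degrees, less where a joint would pass 70% of its speed; a pose out of reach is approached as far as the arm can. A call with a number of a shift or a turn outside -1 to 1 is refused whole. A call with a gripper value outside its range is refused whole. "fingers" is the closure, from -1 (fully open) to 1 (shut), so that 0 is half open, set as the call begins (left out, the last holds). The fingers move at their own pace and stop on an object; "squeeze" is the grip in N (left out, the last holds). Time passes only in rows, so rows that do not move let the fingers close. It gives the time, the measured TCP pose, the force, the opening and the grip force at its end, in the units of the state.
- env.state(): the state, without advancing time (a new reading comes with each control period).
- env.grab_frame(name): name is "scene" or "side" or "wrist"; returns a dict with "img" (400x640x3 uint8, red, green, blue), "camera_matrix" (3x3 intrinsics, pixels), "origin" and "rotation" of the camera in the world; the wrist camera has in their place "mount" (4x4, takes a point from camera to tool coordinates, whose origin is the TCP and whose axes are the flange's). Camera axes: x right, y down, z forward; pixel columns grow to the right and rows downward; lengths in m; the calibration is good to about 2 mm. A picture is of the moment at which its call begins: read the wrist's pose just before it. There is no depth.
- env.close_job(): hands the job in; it is judged then, once.
The state is a dict: "clock": time; "q": joint angles; "joint_velocities": joint speeds; "tau": joint torques, N m; "position": TCP position; "ee_rot": TCP orientation; "force": force on the tool from outside, world axes, zero at the start; "torque": the same for the moment, N m; "finger_gap": opening from 0.0 (shut) to 1.0 (fully open); "finger_force": force on a finger pad.
Only numpy, scipy, OpenCV 4.12 (cv2) and the standard library are available. Lean on these libraries where they do the work, as an engineer would, in place of code of your own. Each camera call takes 0.05 s, during which the arm holds its last target. There are 200 camera calls.

### The job

Take the orange parts cassette out of the grey carrier, stand it upright on the bench top (bare or on the pad and paper) and let go, then grip it again by its broad faces (in the carrier only its narrow ends can be reached, in the rack only its broad faces) and push it down into the empty bay of the rack, so that its foot presses the yellow spring latch open, until it stands fully home and the latch has snapped back over its top. Keep the cassette upright all the way, and leave the other cassettes and the things lying around where they are.

Things in the scene. Friction and masses are not known exactly. Their poses are not given: they have to be found in the camera images.
- orange_cassette_mid (a point): orange parts cassette, a loose upright slab 60 mm wide (its x, between the narrow ends), 24 mm thick (y, between the broad faces), 90 mm tall (z), 0.1 to 0.2 kg, the same both ways round; the point is its centre, 45 mm above its foot. It starts in one of the carrier's three places (which one varies); it can stand freely on the bench or its thin pad and paper (3.5 mm thick together)
- carrier: grey fixed carrier, 74 (x) x 104 (y) mm, cassettes upright side by side along its y, 30.5 mm apart, narrow ends facing its -x and +x. Floor 8 mm thick, cassette tops 98 mm up. Outer walls at +-y 92 mm high, dividers 58 mm high (6 mm between cassettes), at the x ends only an 18 mm high lip. Origin: centre of its underside
- bay_free (a point): empty bay of the rack; the point is the centre of its floor, 8 mm above the bench. x points along the slot to its latch (the cassette's 60 mm lie along it), y across it (24 mm), z up; 1.5 mm clearance each side. A seated cassette's centre is 45 mm above this point. The other bay, with the green cassette, is 80 mm away along -y
- rack: fixed aluminium rack of two bays, base 108 (x) x 160 (y) x 8 mm; origin under its middle, the bays at y = +40 mm (empty) and -40 mm, same axes. At both ends of a slot an upright channel holds the last 7 mm of the cassette's faces: 88 mm above the bench, flared tops to 98 mm, end wall at -x to 107 mm. The middle 45 mm of the broad faces stay open
- latch_nose (a point): tip of the empty bay's yellow spring latch, 18 mm wide. Shut, its underside overhangs the slot's +x end by 6 mm, 100.5 mm above the bench, 2.5 mm over a seated cassette. Its steep ramp rises to 118 mm, the rack's highest part: a cassette pushed down on it (some 5 N) swings the latch outward, slides down along the nose, and the latch snaps back when it is home
- latch_free (a joint): hinge of that latch, rad: 0 shut, grows as it swings outward (about 0.1 with a cassette passing, stop at 0.3); sprung towards shut
- blue_cassette_mid (a point): blue parts cassette, same size as the orange one; the point is at its centre. To be left alone, standing in the carrier
- white_cassette_mid (a point): white parts cassette, same size as the orange one; the point is at its centre. To be left alone, standing in the carrier
- green_cassette_mid (a point): green parts cassette, same size as the orange one; the point is at its centre. To be left alone, standing in the rack's other bay
- pencil: green pencil, 138 mm long, lying on the bench; origin at the centre of its underside. To be left alone
- bench_brush: red-handled brush, 137 mm long, lying on the bench; origin at the centre of its underside. To be left alone
- thread_spool: thread spool, 28 mm across, 30 mm tall, standing; origin at the centre of its underside. To be left alone
- blower: dark blue rubber puffer, 51 mm across, 116 mm tall, standing; origin at the centre of its underside. To be left alone
Things that resemble listed ones, but are neither listed nor needed, are in the scene too. Of the things that look like the part that bears orange_cassette_mid, the middle-sized one is meant.

How it is judged:
By the outcome, as a careful person would: the job done as asked, in the order asked, and still so for the second after the job is handed in, with the robot touching nothing.
It also fails if it takes over 61 s, if anything falls off the work surface, if the arm or the gripper's body presses on something with over 40 N, if the wrist force passes 120 N, or if a joint passes its speed limit or range.

## Working session

There is one attempt and no reset: what is moved stays moved. The work goes in short steps, Python scripts to look and compute and a tool call to move; the robot and the scene stay as the last step left them, time stands still between calls to the robot, and variables do not carry over. Pictures are saved under pics/ and viewed, at most 10 in all, crops included, and the job is handed in when it is done.

Besides the shell and the picture viewer there is one more tool, called after "Call:" as name(argument=value, ...), one argument or row to a line, values as JSON. carry_out: Moves the arm, as the interface text tells. Shifts and turns lie within -1 to 1; 1 stands for 0.4 m of shift or 2 rad of turn. Its arguments: {"type":"object","properties":{"series":{"type":"array","items":{"type":"object","properties":{"offset":{"type":"array","items":{"type":"number","minimum":-1,"maximum":1}},"roll":{"type":"number","minimum":-1,"maximum":1}}}},"fingers":{"type":"number"},"squeeze":{"type":"number"}},"required":["series"]}

```bash
mkdir -p pics; ls; cat > h.py <<'E'
import numpy as np, cv2, pickle, sys
from cell import env
def grab(n,f):
    s=env.state(); d=env.grab_frame(n); d['state']=s
    cv2.imwrite(f'pics/{f}.png',d['img'][:,:,::-1]); pickle.dump(d,open(f'{f}.pkl','wb')); return d
E
python3 - <<'E'
from h import *
for n in('scene','side','wrist'):
    d=grab(n,n+'0'); print(n,d['camera_matrix'].tolist()); print({k:np.round(v,4).tolist() for k,v in d.items() if k in('origin','rotation','mount')})
print(env.state())
E
```

```text
pics
scene [[444.5984428511779, 0.0, 312.9340729788835], [0.0, 444.5984428511779, 206.35679850791135], [0.0, 0.0, 1.0]]
{'origin': [0.1689, -0.6373, 1.0562], 'rotation': [-141.1732, -0.0732, -27.5661]}
side [[375.9705297336203, 0.0, 325.7241591526738], [0.0, 375.9705297336203, 196.24467845801098], [0.0, 0.0, 1.0]]
{'origin': [0.1516, 0.7978, 0.7422], 'rotation': [-126.9961, 1.3172, -154.4201]}
wrist [[277.5343094908932, 0.0, 321.6615199842926], [0.0, 277.5343094908932, 206.49744748167615], [0.0, 0.0, 1.0]]
{'mount': [[0.0001, -0.9618, -0.2737, 0.0684], [1.0, 0.0003, -0.0008, 0.0019], [0.0008, -0.2737, 0.9618, -0.1779], [0.0, 0.0, 0.0, 1.0]]}
{'clock': 0.15, 'q': array([-8.36288272e+01,  1.79808897e+01,  2.59202308e+00,  7.46905908e+01,
       -1.47457093e-03,  8.19995637e+01]), 'joint_velocities': array([-0.01740981, -0.24137521,  0.23953798, -0.12620791, -0.01811082,
       -0.09491876]), 'tau': array([ 2.16948843e-03, -4.81065094e+01,  2.98814750e+01,  1.39268089e-02,
       -1.22185747e-04, -3.05143047e-06]), 'position': array([ 0.14263596, -0.55658487,  0.19671473]), 'ee_rot': array([-1.79921111e+02, -9.59871273e-03,  1.43716035e+01]), 'force': array([0.78083338, 0.85053817, 0.50785635]), 'torque': array([ 0.00341647, -0.01825938, -0.01729   ]), 'finger_force': 0.0, 'finger_gap': 0.9991393461021255}
```

View pics/scene0.png

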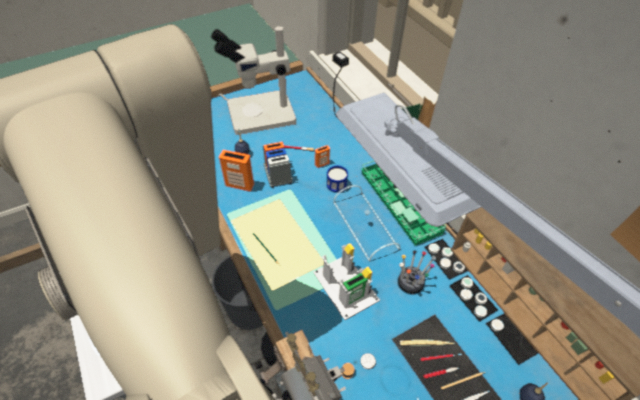

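View pics/side0.png

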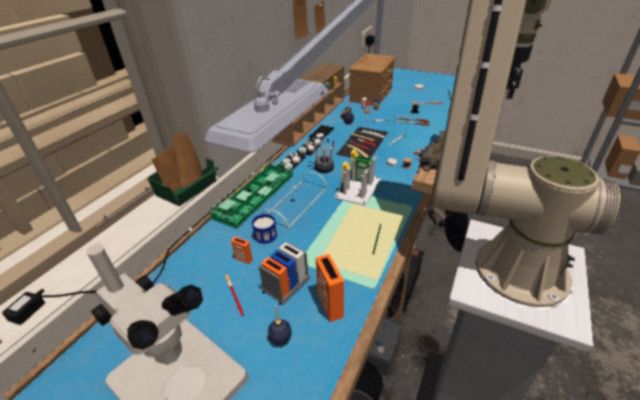

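```bash
cat >> h.py <<'E'
from scipy.spatial.transform import Rotation as Ro
def cam(d):
    K=np.array(d['camera_matrix'])
    if 'mount' in d:
        s=d['state'];R=Ro.from_euler('xyz',s['ee_rot'],degrees=True).as_matrix();M=np.array(d['mount'])
        return K,R@M[:3,:3],R@M[:3,3]+s['position']
    r=np.array(d['rotation']); R=r if r.shape==(3,3) else Ro.from_euler('xyz',r,degrees=True).as_matrix()
    return K,R,np.array(d['origin'])
def ray(d,u,v,z):
    K,R,o=cam(d); w=R@np.linalg.solve(K,[u,v,1.]); return o+w*(z-o[2])/w[2]
def proj(d,P):
    K,R,o=cam(d); c=(np.atleast_2d(P)-o)@R; p=c@K.T; return p[:,:2]/p[:,2:]
def load(f): return pickle.load(open(f+'.pkl','rb'))
E
python3 - <<'E'
from h import *
a=load('scene0');b=load('side0')
for n,p,z in[('carrier',(277,158),.098),('rackgreen top',(356,282),.098),('free latch',(348,250),.11),('bigorange',(236,155),.12),('small',(322,150),.06),('paper corners',(229,210),0),('',(285,193),0),('',(342,270),0),('pencil',(265,248),0),('lamp',(390,180),.3),('spool?',(243,146),.05)]: print(n,ray(a,*p,z).round(3))
for n,p,z in[('carrier',(283,262),.098),('rackgreen',(360,160),.098),('latch',(346,167),.11),('big',(327,265),.12),('blower',(280,335),0.03)]: print(n,ray(b,*p,z).round(3))
m=lambda im,x,y,w,h:cv2.resize(im['img'][y:y+h,x:x+w,::-1],(400,300),interpolation=cv2.INTER_CUBIC)
cv2.imwrite('pics/mont.png',np.vstack([np.hstack([m(a,220,130,100,75),m(a,305,235,100,75)]),np.hstack([m(b,235,230,120,90),m(b,320,135,80,60)])]))
E
```

```text
carrier [0.517 0.263 0.098]
rackgreen top [ 0.511 -0.212  0.098]
free latch [ 0.536 -0.13   0.11 ]
bigorange [0.406 0.31  0.12 ]
small [0.674 0.265 0.06 ]
paper corners [0.331 0.22  0.   ]
 [0.511 0.203 0.   ]
 [ 0.531 -0.119  0.   ]
pencil [0.373 0.044 0.   ]
lamp [ 0.644 -0.111  0.3  ]
spool? [0.459 0.409 0.05 ]
carrier [0.516 0.302 0.098]
rackgreen [ 0.517 -0.189  0.098]
latch [ 0.535 -0.115  0.11 ]
big [0.409 0.286 0.12 ]
blower [0.452 0.432 0.03 ]
```

View pics/mont.png

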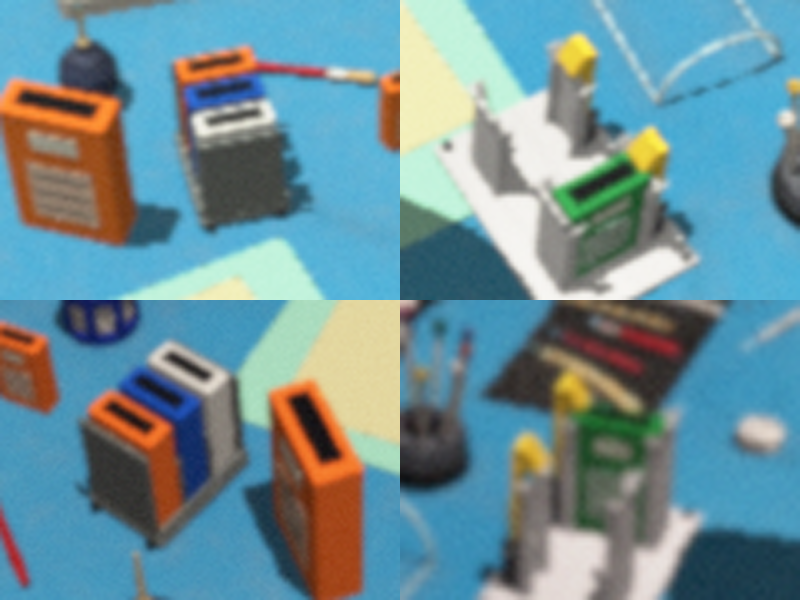

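```bash
cat >> h.py <<'E'
def tri(*ob):
    A=np.zeros((3,3));B=np.zeros(3)
    for d,p in ob:
        K,R,o=cam(d); w=R@np.linalg.solve(K,[*p,1.]); w/=np.linalg.norm(w); Q=np.eye(3)-np.outer(w,w); A+=Q;B+=Q@o
    X=np.linalg.solve(A,B); return X, [np.round(proj(d,X)[0]-p,1).tolist() for d,p in ob]
E
python3 - <<'E'
from h import *
a=load('scene0');b=load('side0')
for n,p,q in[('lamp near',(342,108),(210,137)),('lamp far',(470,213),(345,92)),('lamp knob',(398,125),(268,85)),
('or top',(276,146.5),(267.5+0,263.5)),('bluetop',(277,153),(279.5,253.5)),('whitetop',(279,160),(292,246)),('bigtop',(235,156),(332,263)),('freelatchtip',(348.5,247),(347,164)),('greentop',(356,282),(364,156.5)),('rack far post latch-',(325,260),(369,175)),('blower',(242,140),(281.5,312)),('brush end',(314,149),(229,277))]:
    X,e=tri((a,p),(b,q)); print(n,X.round(3),e)
E
```

```text
lamp near [0.719 0.199 0.301] [[7.6, -12.5], [13.6, 10.7]]
lamp far [ 0.665 -0.296  0.308] [[-21.0, 20.2], [-13.2, -12.4]]
lamp knob [ 0.719 -0.021  0.373] [[1.7, -2.5], [1.9, 1.8]]
or top [0.543 0.318 0.093] [[1.2, -1.1], [1.9, 1.1]]
bluetop [0.531 0.284 0.099] [[1.1, -1.1], [1.7, 1.0]]
whitetop [0.519 0.25  0.101] [[0.3, -0.3], [0.4, 0.3]]
bigtop [0.396 0.29  0.137] [[-0.4, 0.3], [-0.6, -0.3]]
freelatchtip [ 0.538 -0.126  0.115] [[-0.5, 0.4], [-0.5, -0.3]]
greentop [ 0.511 -0.212  0.099] [[0.3, -0.2], [0.2, 0.1]]
rack far post latch- [ 0.467 -0.123  0.097] [[-2.0, 1.5], [-1.9, -0.9]]
blower [0.459 0.408 0.077] [[-0.2, 0.2], [-0.3, -0.2]]
brush end [0.675 0.33  0.004] [[-1.1, 1.1], [-1.8, -1.1]]
```

Call:
carry_out(
  series=[
    {"offset": [0.08,-0.078,-0.011],"roll": 0},
    {"offset": [0.08,-0.078,-0.011],"roll": 0},
    {"offset": [0.08,-0.078,-0.011],"roll": 0},
    {"offset": [0.08,-0.078,-0.011],"roll": 0},
    {"offset": [0.08,-0.078,-0.011],"roll": 0},
    {"offset": [0.08,-0.078,-0.011],"roll": 0},
  ],
  fingers=-1,
  squeeze=50,
)

```text
clock: 0.75
position: [0.2827, -0.3263, 0.2238]
ee_rot: [-180.0, -0.0, 14.3]
force: [1.8, -0.3, -0.6]
finger_gap: 1.001
finger_force: 0.0
```

Call:
carry_out(
  series=[
    {"offset": [0.08,-0.078,-0.011],"roll": 0},
    {"offset": [0.08,-0.078,-0.011],"roll": 0},
    {"offset": [0.08,-0.078,-0.011],"roll": 0},
    {"offset": [0.08,-0.078,-0.011],"roll": 0},
    {"offset": [0.08,-0.078,-0.011],"roll": 0},
    {"offset": [0.08,-0.078,-0.011],"roll": 0},
  ],
)

```text
clock: 1.35
position: [0.4223, -0.0973, 0.2503]
ee_rot: [180.0, -0.0, 14.4]
force: [0.9, -1.4, 1.0]
finger_gap: 0.998
finger_force: 0.0
```

Call:
carry_out(
  series=[
    {"roll": -0.0733,"offset": [0,0,0]},
    {"roll": -0.0733,"offset": [0,0,0]},
    {"roll": -0.0733,"offset": [0,0,0]},
    {"roll": -0.0733,"offset": [0,0,0]},
    {"roll": -0.0733,"offset": [0,0,0]},
    {"roll": -0.0733,"offset": [0,0,0]},
    {"roll": -0.0733,"offset": [0,0,0]},
    {"roll": -0.0733,"offset": [0,0,0]},
  ],
)

```text
clock: 2.15
position: [0.4215, -0.099, 0.2499]
ee_rot: [-180.0, -0.0, 81.9]
force: [-0.4, -0.4, -0.5]
finger_gap: 0.996
finger_force: 0.0
```

Call:
carry_out(
  series=[
    {"roll": -0.0733,"offset": [0,0,0]},
    {"offset": [0.116,0.022,0],"roll": 0},
    {"offset": [0.116,0.022,0],"roll": 0},
    {"offset": [0.116,0.022,0],"roll": 0},
    {"offset": [0.116,0.022,0],"roll": 0},
    {"offset": [0.116,0.022,0],"roll": 0},
  ],
)

```text
clock: 2.75
position: [0.4658, 0.1347, 0.2501]
ee_rot: [180.0, 0.0, 89.9]
force: [0.8, -0.5, 0.2]
finger_gap: 1.006
finger_force: 0.0
```

Call:
carry_out(
  series=[
    {"offset": [0.116,0.022,0],"roll": 0},
    {"offset": [0.116,0.022,0],"roll": 0},
    {"offset": [0.116,0.022,0],"roll": 0},
    {"offset": [0.116,0.022,0],"roll": 0},
    {"offset": [0,0,0],"roll": 0},
    {"offset": [0,0,0],"roll": 0},
  ],
)

```text
clock: 3.35
position: [0.5007, 0.3192, 0.249]
ee_rot: [-179.9, 0.1, 90.1]
force: [0.1, -0.2, 0.3]
finger_gap: 1.001
finger_force: 0.0
```

```bash
python3 - <<'E'
from h import *
d=grab('wrist','w1'); print(d['state']['position'],d['state']['ee_rot'])
print(proj(d,[[.53,.285,.098],[.396,.29,.137]]))
cv2.imwrite('pics/w1b.png',cv2.resize(d['img'][:,:,::-1],(800,500),interpolation=cv2.INTER_CUBIC))
E
```

```text
[0.50066847 0.31921868 0.24896047] [-1.79896490e+02  7.66734311e-02  9.00962450e+01]
[[345.99089423 212.76318646]
 [227.22884003 218.65134334]]
```

View pics/w1b.png

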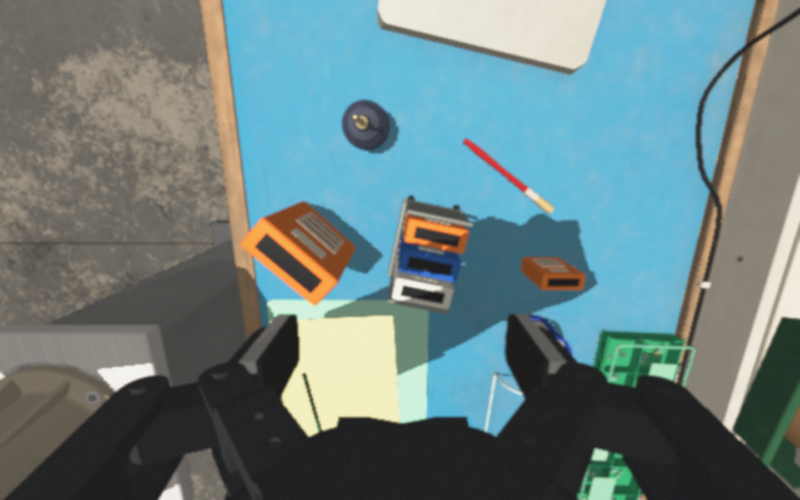

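```bash
python3 - <<'E'
from h import *
d=load('w1'); im=d['img'][:,:,::-1]
c=im[150:255,305:385]
cv2.imwrite('pics/w1c.png',cv2.resize(c,None,fx=5.7,fy=5.7,interpolation=cv2.INTER_CUBIC))
E
```

```text
(no output)
```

View pics/w1c.png

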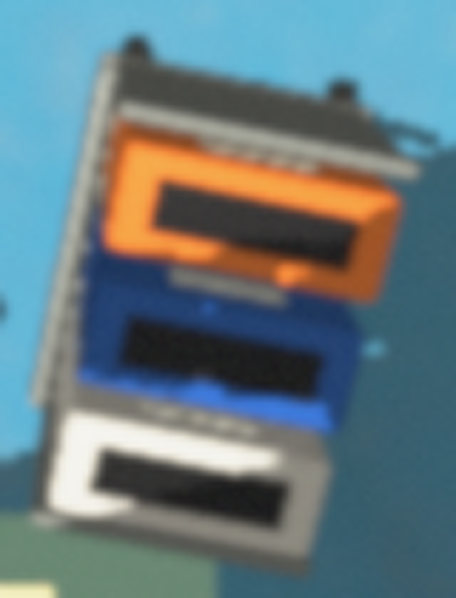

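```bash
python3 - <<'E'
from h import *
d=load('w1'); f=lambda x,y:ray(d,305+(x+.5)/5.7-.5,150+(y+.5)/5.7-.5,.098)
o,b,w=f(254,227),f(222,358),f(191,487)
print(o,b,w,np.linalg.norm(o-w),np.linalg.norm(o-b))
v=o-w; print('carrier yaw',np.degrees(np.arctan2(v[1],v[0]))-90)
for p,q in[((160,183),(357,222)),((152,232),(348,268)),((105,447),(287,485)),((127,318),(322,352))]:
    v=f(*q)-f(*p);print(np.linalg.norm(v),np.degrees(np.arctan2(v[1],v[0])))
for p in[(122,140),(403,200),(378,300),(105,250)]:print(f(*p))
E
```

```text
[0.53305951 0.31459094 0.098     ] [0.52694479 0.28547092 0.098     ] [0.5207459  0.25540818 0.098     ] 0.060450177360146 0.029755088107293545
carrier yaw -11.75331974291872
0.04271018534211848 -11.209974046247385
0.042723586140971194 -10.501147722503557
0.041491548375635734 -12.379575363963124
0.04306727438036022 -10.129365186444229
[0.50491718 0.33312827 0.098     ]
[0.56437057 0.32048824 0.098     ]
[0.56019224 0.29860057 0.098     ]
[0.5014337  0.30951085 0.098     ]
```

Call:
carry_out(
  series=[
    {"roll": 0.0505,"offset": [0,0,0]},
    {"roll": 0.0505,"offset": [0,0,0]},
    {"offset": [0.005,0.0815,0],"roll": 0},
    {"offset": [0,0,0.08],"roll": 0},
    {"offset": [0,0,0.08],"roll": 0},
    {"offset": [0,0,0.08],"roll": 0},
    {"offset": [0,0,0.08],"roll": 0},
    {"offset": [0,0,0],"roll": 0},
  ],
)

```text
clock: 4.2
position: [0.5303, 0.3105, 0.1179]
ee_rot: [-179.6, 0.3, 78.2]
force: [-0.0, 0.4, -0.2]
finger_gap: 1.002
finger_force: 0.0
```

Call:
carry_out(
  series=[
    {"offset": [0,0,0],"roll": 0},
    {"offset": [0,0,0],"roll": 0},
  ],
)

```text
clock: 4.4
position: [0.535, 0.3137, 0.1247]
ee_rot: [179.8, -0.1, 78.3]
force: [0.7, 0.5, 1.4]
finger_gap: 1.0
finger_force: 0.0
```

```bash
python3 - <<'E'
from h import *
d=grab('wrist','w2'); print(d['state']['position'],d['state']['ee_rot'])
R=cam(d)[1]; p=proj(d,[[.533,.3146,.098]])[0];print(p)
K,_,_=cam(d); M=np.array(d['mount'])
tp=lambda P:(lambda c:(K@c/c[2])[:2])(M[:3,:3].T@(np.array(P)-M[:3,3]))
print([tp([x,y,0]) for x in(-.011,.011) for y in(-.03,.03)])
im=d['img'][:,:,::-1]
cv2.imwrite('pics/w2b.png',cv2.resize(im[200:400,180:460],(800,571),interpolation=cv2.INTER_CUBIC))
E
```

```text
[0.53497504 0.31365822 0.12469897] [ 1.79829824e+02 -1.05495945e-01  7.83321366e+01]
[319.08407711 217.33198272]
[array([278.70914159, 245.01560922]), array([365.19674704, 245.02542178]), array([277.32706952, 214.76813655]), array([366.60084953, 214.77681879])]
```

View pics/w2b.png

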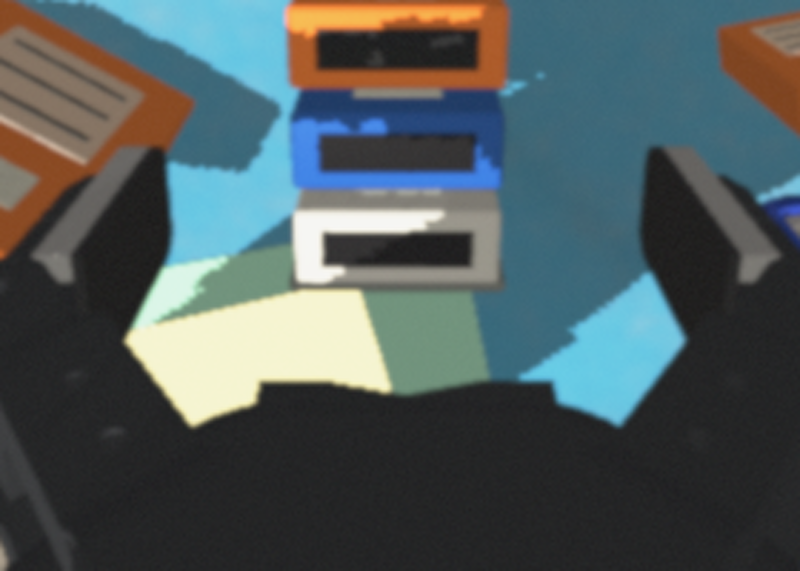

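Call:
carry_out(
  series=[
    {"offset": [0,0,0.043],"roll": 0},
    {"offset": [0,0,0.043],"roll": 0},
    {"offset": [0,0,0.043],"roll": 0},
    {"offset": [0,0,0.043],"roll": 0},
    {"offset": [0,0,0],"roll": 0},
    {"offset": [0,0,0],"roll": 0},
  ],
)

```text
clock: 5.05
position: [0.5343, 0.3142, 0.0547]
ee_rot: [179.9, -0.0, 78.4]
force: [0.4, -0.4, -0.0]
finger_gap: 1.001
finger_force: 0.0
```

Call:
carry_out(
  series=[
    {"offset": [0,0,0],"roll": 0},
    {"offset": [0,0,0],"roll": 0},
  ],
)

```text
clock: 5.25
position: [0.5346, 0.3143, 0.0549]
ee_rot: [179.9, -0.1, 78.4]
force: [0.3, -0.1, -0.2]
finger_gap: 0.999
finger_force: 0.0
```

Call:
carry_out(
  series=[
    {"offset": [0,-0.004,0],"roll": 0},
    {"offset": [0,0,0],"roll": 0},
    {"offset": [0,0,0],"roll": 0},
    {"offset": [0,0,0],"roll": 0},
    {"offset": [0,0,0],"roll": 0},
    {"offset": [0,0,0],"roll": 0},
    {"offset": [0,0,0],"roll": 0},
    {"offset": [0,0,0],"roll": 0},
  ],
  fingers=1,
  squeeze=40,
)

```text
clock: 6.05
position: [0.5325, 0.3144, 0.0542]
ee_rot: [179.9, -0.0, 78.4]
force: [-0.9, -0.1, 6.2]
finger_gap: 0.683
finger_force: 42.7
```

Call:
carry_out(
  series=[
    {"offset": [0,0,-0.02],"roll": 0},
    {"offset": [0,0,-0.035],"roll": 0},
    {"offset": [0,0,-0.045],"roll": 0},
    {"offset": [0,0,-0.05],"roll": 0},
    {"offset": [0,0,-0.05],"roll": 0},
    {"offset": [0,0,-0.05],"roll": 0},
    {"offset": [0,0,-0.04],"roll": 0},
    {"offset": [0,0,-0.02],"roll": 0},
  ],
)

```text
clock: 6.85
position: [0.5324, 0.3144, 0.1788]
ee_rot: [179.9, -0.0, 78.4]
force: [-0.1, 0.1, -1.4]
finger_gap: 0.679
finger_force: 43.5
```

```bash
python3 - <<'E'
from h import *
a=grab('side','s1');b=grab('wrist','w3');s=env.state();print(s['position'],s['ee_rot'],s['force'],s['finger_gap'],s['finger_force'])
print(proj(a,s['position']))
cv2.imwrite('pics/s1b.png',np.hstack([cv2.resize(a['img'][200:320,220:380,::-1],(400,300)),cv2.resize(b['img'][80:,:,::-1],(400,300))]))
E
```

```text
[0.53249724 0.31442427 0.17835242] [ 1.79918912e+02 -4.80866597e-02  7.83940482e+01] [ 0.32650606  0.5681597  -1.52453157] 0.6815100776154746 43.505807518959045
[[269.90964144 238.09335432]]
```

View pics/s1b.png

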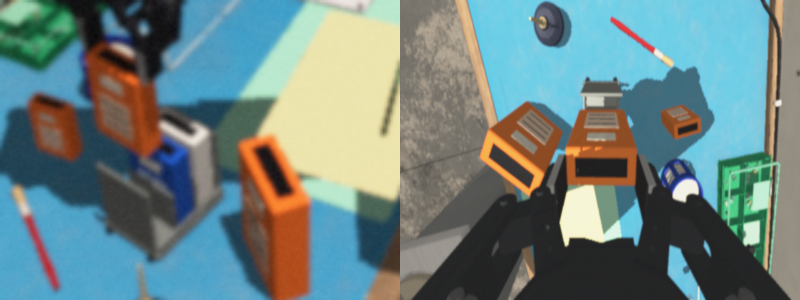

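```bash
python3 - <<'E'
from h import *
d=load('w1')
for p in[(395,317),(400,420),(300,318),(425,312),(428,420),(305,375),(320,430)]: print(p,ray(d,p[0]/1.25,p[1]/1.25,.003).round(3))
a=load('scene0')
for p in[(255,235),(276,262),(280,198),(320,262),(340,268)]: print(p,ray(a,*p,.003).round(3))
b=load('side0')
for p in[(380,223),(374,255),(405,213),(357,203),(325,265),(376,285)]: print(p,ray(b,*p,.003).round(3))
E
```

```text
(395, 317) [0.49  0.184 0.003]
(400, 420) [0.497 0.019 0.003]
(300, 318) [0.363 0.182 0.003]
(425, 312) [0.53  0.192 0.003]
(428, 420) [0.538 0.019 0.003]
(305, 375) [0.363 0.095 0.003]
(320, 430) [0.379 0.001 0.003]
(255, 235) [0.365 0.097 0.003]
(276, 262) [ 0.381 -0.014  0.003]
(280, 198) [0.488 0.19  0.003]
(320, 262) [ 0.488 -0.07   0.003]
(340, 268) [ 0.528 -0.113  0.003]
(380, 223) [ 0.386 -0.026  0.003]
(374, 255) [0.358 0.105 0.003]
(405, 213) [ 0.332 -0.101  0.003]
(357, 203) [ 0.484 -0.088  0.003]
(325, 265) [0.463 0.192 0.003]
(376, 285) [0.319 0.199 0.003]
```

Call:
carry_out(
  series=[
    {"offset": [-0.05,-0.0125,0],"roll": 0},
    {"offset": [-0.087,-0.0215,0],"roll": 0},
    {"offset": [-0.087,-0.0215,0],"roll": 0},
    {"offset": [-0.087,-0.0215,0],"roll": 0},
    {"offset": [-0.087,-0.0215,0],"roll": 0},
    {"offset": [-0.087,-0.0215,0],"roll": 0},
    {"offset": [-0.037,-0.009,0],"roll": 0},
    {"offset": [0,0,0],"roll": 0},
  ],
)

```text
clock: 7.75
position: [0.4382, 0.1188, 0.1767]
ee_rot: [-179.9, 0.0, 78.2]
force: [0.4, 1.3, -0.9]
finger_gap: 0.678
finger_force: 43.5
```

Call:
carry_out(
  series=[
    {"offset": [0,0,0.04],"roll": 0},
    {"offset": [0,0,0.08],"roll": 0},
    {"offset": [0,0,0.08],"roll": 0},
    {"offset": [0,0,0.06],"roll": 0},
    {"offset": [0,0,0.03],"roll": 0},
    {"offset": [0,0,0],"roll": 0},
    {"offset": [0,0,0],"roll": 0},
  ],
)

```text
clock: 8.45
position: [0.4398, 0.1207, 0.0612]
ee_rot: [-180.0, -0.0, 78.4]
force: [0.5, -0.9, -0.6]
finger_gap: 0.685
finger_force: 43.6
```

Lower the remaining ~11.5 mm gently until contact.

Call:
carry_out(
  series=[
    {"offset": [0,0,0.012],"roll": 0},
    {"offset": [0,0,0.009],"roll": 0},
    {"offset": [0,0,0.004],"roll": 0},
    {"offset": [0,0,0.002],"roll": 0},
    {"offset": [0,0,0],"roll": 0},
  ],
)

```text
clock: 8.95
position: [0.4394, 0.12, 0.0506]
ee_rot: [180.0, 0.0, 78.4]
force: [-0.5, 0.6, -2.0]
finger_gap: 0.682
finger_force: 43.6
```

Call:
carry_out(
  series=[
    {"offset": [0,0,0.002],"roll": 0},
    {"offset": [0,0,0],"roll": 0},
  ],
)

```text
clock: 9.15
position: [0.4395, 0.12, 0.0498]
ee_rot: [180.0, 0.0, 78.4]
force: [0.7, -0.4, -1.1]
finger_gap: 0.682
finger_force: 43.6
```

Call:
carry_out(
  series=[
    {"offset": [0,0,0.002],"roll": 0},
    {"offset": [0,0,0],"roll": 0},
  ],
)

```text
clock: 9.35
position: [0.4397, 0.1201, 0.0496]
ee_rot: [180.0, -0.0, 78.4]
force: [-0.8, -0.3, 3.7]
finger_gap: 0.686
finger_force: 44.1
```

Call:
carry_out(
  series=[
    {"offset": [0,0,0],"roll": 0},
    {"offset": [0,0,0],"roll": 0},
    {"offset": [0,0,0],"roll": 0},
    {"offset": [0,0,0],"roll": 0},
    {"offset": [0,0,0],"roll": 0},
    {"offset": [0,0,0],"roll": 0},
  ],
  fingers=-1,
)

```text
clock: 9.95
position: [0.4394, 0.12, 0.0489]
ee_rot: [-180.0, 0.0, 78.4]
force: [-0.9, -0.1, 0.2]
finger_gap: 0.996
finger_force: 0.0
```

Call:
carry_out(
  series=[
    {"offset": [0,0,-0.03],"roll": 0},
    {"offset": [0,0,-0.07],"roll": 0},
    {"offset": [0,0,-0.1],"roll": 0},
    {"offset": [0,0,-0.1],"roll": 0},
    {"offset": [0,0,-0.1],"roll": 0},
    {"offset": [0,0,-0.1],"roll": 0},
  ],
)

```text
clock: 10.55
position: [0.4391, 0.12, 0.2507]
ee_rot: [180.0, 0.0, 78.4]
force: [1.5, 0.2, 0.0]
finger_gap: 1.002
finger_force: 0.0
```

Call:
carry_out(
  series=[
    {"offset": [-0.1,0.012,0],"roll": -0.0714},
    {"offset": [-0.1,0,0],"roll": -0.0714},
    {"offset": [-0.1,-0.03,0],"roll": -0.0714},
    {"offset": [0,0,0],"roll": -0.0714},
    {"offset": [0,0,0],"roll": -0.0714},
    {"offset": [0,0,0],"roll": -0.0714},
    {"offset": [0,0,0],"roll": -0.0714},
    {"offset": [0,0,0],"roll": -0.0714},
  ],
)

```text
clock: 11.35
position: [0.4255, 0.0075, 0.249]
ee_rot: [-180.0, -0.0, 142.4]
force: [-0.1, 0.9, 0.2]
finger_gap: 0.998
finger_force: 0.0
```

Call:
carry_out(
  series=[
    {"offset": [0,0,0],"roll": -0.0714},
    {"offset": [0,0,0],"roll": -0.0714},
    {"offset": [0,0,0],"roll": -0.0714},
    {"offset": [0,0,0],"roll": 0},
    {"offset": [0,0,0],"roll": 0},
    {"offset": [0,0,0],"roll": 0},
  ],
)

```text
clock: 11.95
position: [0.4255, 0.0076, 0.249]
ee_rot: [-180.0, 0.0, 166.5]
force: [0.1, 0.1, -0.1]
finger_gap: 1.0
finger_force: 0.0
```

```bash
python3 - <<'E'
from h import *
d=grab('wrist','w4'); print(d['state']['position'],d['state']['ee_rot'])
P=proj(d,[[.4395,.12,.0935],[.5,-.125,.098]]);print(P)
im=d['img'][:,:,::-1]; o=[]
for p in P:
    x,y=np.clip(np.round(p).astype(int)-[50,60],0,[540,280]); print(x,y); o.append(cv2.resize(im[y:y+120,x:x+100],(400,480),interpolation=cv2.INTER_CUBIC))
cv2.imwrite('pics/w4b.png',np.hstack(o))
E
```

```text
[0.42554164 0.00762226 0.24898863] [-1.79995065e+02  8.70956586e-04  1.66537320e+02]
[[416.10115238 176.40289745]
 [237.89965126 264.69716413]]
366 116
188 205
```

View pics/w4b.png

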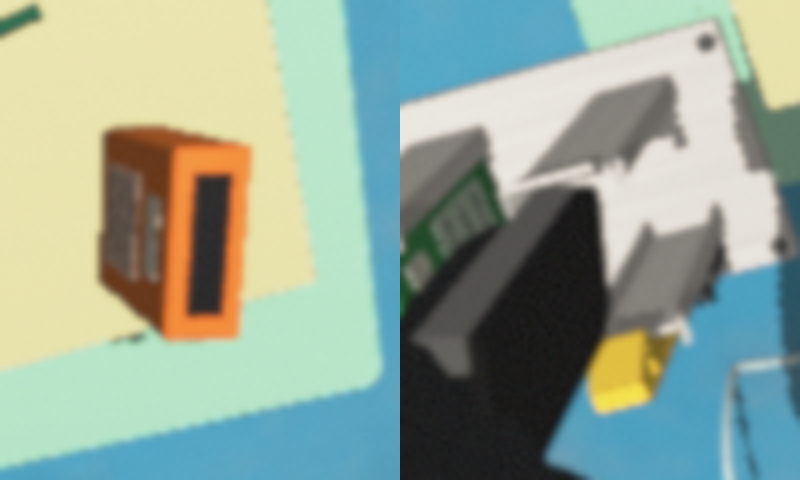

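Call:
carry_out(
  series=[
    {"offset": [-0.058,-0.093,0],"roll": 0},
    {"offset": [-0.058,-0.093,0],"roll": 0},
    {"offset": [-0.058,-0.093,0],"roll": 0},
    {"offset": [0,0,0],"roll": 0},
    {"offset": [0,0,0],"roll": 0},
    {"offset": [0,0,0],"roll": 0},
    {"offset": [0,0,0],"roll": 0},
  ],
)

```text
clock: 12.7
position: [0.4672, -0.1159, 0.2492]
ee_rot: [180.0, -0.0, 166.7]
force: [-0.8, -0.1, 0.2]
finger_gap: 1.0
finger_force: 0.0
```

```bash
python3 - <<'E'
from h import *
w=load('w4'); f=lambda x,y,ox,oy,z:ray(w,ox+(x+.5)/4-.5,oy+(y+.5)/4-.5,z)
c=[f(x,y,366,116,.0935) for x,y in[(196,178),(232,174),(224,312),(190,316)]]
t=[f(x,y,366,116,.0935) for x,y in[(176,150),(251,148),(239,339),(165,339)]]
for q in(c,t):
    m=np.mean(q,0);v=(q[2]+q[3]-q[0]-q[1])/2; print('cassette',m,np.degrees(np.arctan2(v[1],v[0])),np.linalg.norm(v))
A=f(318,18,188,205,.008);B=f(395,262,188,205,.008);v=B-A;print(A,B,np.linalg.norm(v),np.degrees(np.arctan2(v[1],v[0])))
d=grab('wrist','w5'); print(d['state']['position'],d['state']['ee_rot'])
p=proj(d,[[.5,-.125,.05]])[0];print(p)
x,y=np.round(p).astype(int)-[80,70]; print(x,y)
cv2.imwrite('pics/w5b.png',cv2.resize(d['img'][y:y+120,x:x+160,::-1],(800,600),interpolation=cv2.INTER_CUBIC))
E
```

```text
cassette [0.44103703 0.12238137 0.0935    ] -10.88196355966345 0.042266040031666646
cassette [0.44085597 0.12154678 0.0935    ] -11.47471316775312 0.05815450262960589
[ 0.45758967 -0.09017615  0.008     ] [ 0.56760321 -0.08918826  0.008     ] 0.11001796829765975 0.514483908652957
[ 0.46718609 -0.1159112   0.24918717] [ 1.79996170e+02 -2.37943803e-03  1.66737211e+02]
[322.0372665  203.96430085]
242 134
```

View pics/w5b.png

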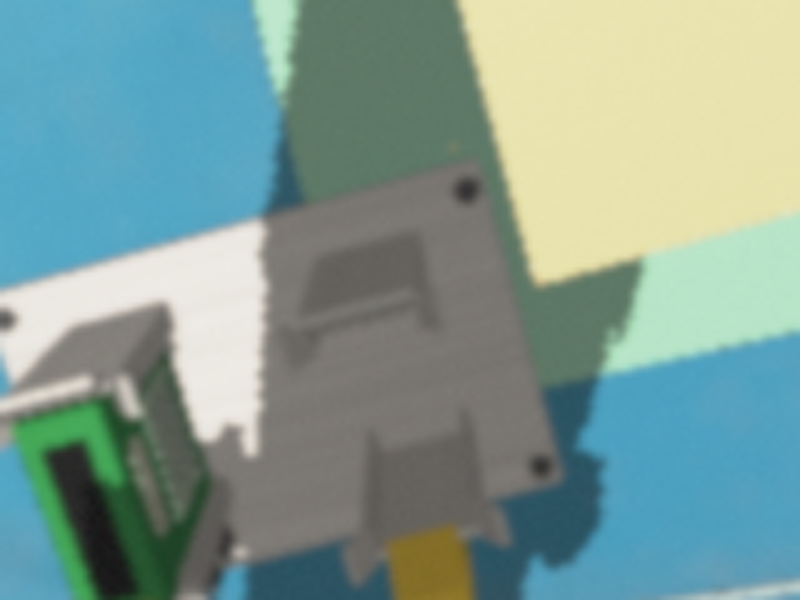

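```bash
cat > fit.py <<'E'
from h import *
from scipy.optimize import least_squares
d=load('w5'); im=d['img']; g=lambda x,y:np.array([242+(x+.5)/5-.5,134+(y+.5)/5-.5])
hsv=cv2.cvtColor(im,cv2.COLOR_RGB2HSV)
sub=im[215:300,235:290].astype(int)
dark=((sub.max(2)<60)).astype(np.uint8)
n,l,s,c=cv2.connectedComponentsWithStats(dark)
for i in range(1,n):
    if s[i,4]>30: print('dark',s[i]+[235,215,0,0,0],c[i]+[235,215]); print(cv2.minAreaRect(np.argwhere(l==i)[:,::-1].astype(np.float32)+np.float32([235,215])))
y=cv2.inRange(hsv,(20,140,60),(32,255,255))
n,l,s,c=cv2.connectedComponentsWithStats(y)
for i in range(1,n):
    if s[i,4]>30: print('yel',s[i],c[i])
print(''.join(chr(10)+' '.join('%3d'%v for v in y[r,315:342]//255) for r in range(236,270,3)))
obs=[((-54,80,8),g(478,163)),((54,80,8),g(562,480)),((24.5,49,100.5),g(455+16,528)),((24.5,31,100.5),g(388,545)),((-31.5,40,107),g(357,315))]
def W(p,P): 
    P=np.array(P)/1e3; c,s=np.cos(p[2]),np.sin(p[2]); return np.array([p[0]+c*P[0]-s*P[1],p[1]+s*P[0]+c*P[1],P[2]])
F=lambda p,o:np.concatenate([proj(d,W(p,P))[0]-q for P,q in o])
for o in(obs[:2],obs):
    r=least_squares(F,[.51,-.17,0],args=(o,));p=r.x
    print(p[:2],np.degrees(p[2]),r.fun.reshape(-1,2).round(1).tolist(),'bay',W(p,(0,40,8)))
print('green pred',[proj(d,W(p,(x,-40,98)))[0].round(1) for x in(-21,0,21)])
E
python3 fit.py
```

```text
dark [252 224  18  30 230] [260.56521739 238.81304348]
((260.5802917480469, 238.47080993652344), (31.69666862487793, 7.6037821769714355), 70.01689910888672)
dark [235 253   4  42 129] [236.17829457 274.43410853]
((236.5, 273.5), (41.0, 3.0), 90.0)
dark [265 287  25  13 176] [280.34090909 292.82386364]
((277.0, 293.0), (12.0, 24.0), 90.0)
yel [320 240  16  18 227] [327.85462555 248.69162996]
yel [259 255  19  19 265] [267.50188679 263.93962264]

  0   0   0   0   0   0   0   0   0   0   0   0   0   0   0   0   0   0   0   0   0   0   0   0   0   0   0
  0   0   0   0   0   0   0   0   0   0   0   0   0   0   0   0   0   0   0   0   0   0   0   0   0   0   0
  0   0   0   0   0   0   1   1   1   1   1   1   1   1   1   1   1   1   1   0   0   0   0   0   0   0   0
  0   0   0   0   0   0   1   1   1   1   1   1   1   1   1   1   1   1   1   1   0   0   0   0   0   0   0
  0   0   0   0   0   0   1   1   1   1   1   1   1   1   1   1   1   1   1   1   0   0   0   0   0   0   0
  0   0   0   0   0   0   0   1   1   1   1   1   1   1   1   1   1   1   1   1   1   0   0   0   0   0   0
  0
[... 292 characters left out ...]
   0   0   0   0   0   0   0
  0   0   0   0   0   0   0   0   0   0   0   0   0   0   0   0   0   0   0   0   0   0   0   0   0   0   0
  0   0   0   0   0   0   0   0   0   0   0   0   0   0   0   0   0   0   0   0   0   0   0   0   0   0   0
  0   0   0   0   0   0   0   0   0   0   0   0   0   0   0   0   0   0   0   0   0   0   0   0   0   0   0
[ 0.51538412 -0.16947519] 2.4262748654133026 [[-0.2, -0.6], [0.2, 0.7]] bay [ 0.51369077 -0.12951105  0.008     ]
[ 0.51104262 -0.16830056] 1.5131329573466954 [[0.7, -3.0], [0.0, -1.1], [-2.6, -0.4], [0.2, -0.4], [1.6, 3.9]] bay [ 0.50998638 -0.12831451  0.008     ]
green pred [array([255.4, 222.3]), array([260.6, 237.4]), array([265.7, 252. ])]
```

```bash
cat >> fit.py <<'E'
print('-----')
G=ray(d,260.57,238.6,.098); print('green',G)
L1=ray(d,327.85,248.7,.11);L2=ray(d,267.5,263.9,.11);v=L1-L2;print(L1,L2,np.linalg.norm(v),np.degrees(np.arctan2(v[1],v[0]))-90)
obs=[((-54,80,8),g(478,163)),((54,80,8),g(562,480)),((0,-40,98),np.array([260.57,238.6])),((-54,-80,8),g(-5,292)),((24.5,49,100.5),g(471,528)),((24.5,31,100.5),g(388,545))]
for o in(obs[:3],obs[:4],obs):
    r=least_squares(F,[.51,-.17,0],args=(o,));p=r.x
    print(p[:2],np.degrees(p[2]),r.fun.reshape(-1,2).round(1).tolist(),'bay',W(p,(0,40,8)))
# triangulate across other views: nose/green in scene & side
a=load('scene0');b=load('side0')
for dd,pts in((a,((348.5,247),)),(b,((347,164),))): print(ray(dd,*pts[0],.11))
v=np.float32([np.cos(np.radians(70.0)),np.sin(np.radians(70.0))])*15
e1=ray(d,260.57-v[0],238.6-v[1],.098);e2=ray(d,260.57+v[0],238.6+v[1],.098);w=e2-e1;print('slot',np.linalg.norm(w),np.degrees(np.arctan2(w[1],w[0])))
E
python3 fit.py | sed -n '/-----/,$p'
```

```text
-----
green [ 0.51371296 -0.20881918  0.098     ]
[ 0.54165349 -0.12752064  0.11      ] [ 0.54447312 -0.20630317  0.11      ] 0.07883297153341973 2.0497447660203534
[ 0.51346415 -0.16930109] 1.3852203436233808 [[0.5, -1.1], [-0.3, 0.6], [-0.2, 0.6]] bay [ 0.51249718 -0.12931278  0.008     ]
[ 0.51405093 -0.16821136] 1.4345813825402338 [[1.3, -1.0], [0.4, 0.7], [0.8, 0.8], [-2.7, -0.4]] bay [ 0.51304951 -0.1282239   0.008     ]
[ 0.51331465 -0.16770571] 1.7808765805173814 [[1.2, -1.8], [0.8, -0.1], [1.0, 0.4], [-2.6, -0.6], [-1.7, 1.0], [1.2, 1.0]] bay [ 0.51207157 -0.12772503  0.008     ]
[ 0.54126056 -0.12231277  0.11      ]
[ 0.53863012 -0.1320618   0.11      ]
slot 0.04011016386302147 2.2870691789769153
```

Call:
carry_out(
  series=[
    {"offset": [0.0405,0.112,0],"roll": 0},
    {"offset": [0.0405,0.112,0],"roll": 0},
    {"offset": [0.0405,0.112,0],"roll": 0},
    {"offset": [0.0405,0.112,0],"roll": 0},
    {"offset": [0.0405,0.112,0],"roll": 0},
    {"offset": [0,0,0],"roll": -0.0157},
    {"offset": [0,0,0],"roll": 0},
    {"offset": [0,0,0],"roll": 0},
  ],
)

```text
clock: 13.55
position: [0.4401, 0.12, 0.2492]
ee_rot: [-180.0, 0.0, 168.5]
force: [-0.4, -0.2, -0.8]
finger_gap: 0.997
finger_force: 0.0
```

Call:
carry_out(
  series=[
    {"offset": [0,0,0.09],"roll": 0},
    {"offset": [0,0,0.09],"roll": 0},
    {"offset": [0,0,0.09],"roll": 0},
    {"offset": [0,0,0],"roll": 0},
    {"offset": [0,0,0],"roll": 0},
    {"offset": [0,0,0],"roll": 0},
  ],
)

```text
clock: 14.15
position: [0.4421, 0.1192, 0.143]
ee_rot: [180.0, 0.2, 168.4]
force: [0.1, 0.2, -0.1]
finger_gap: 0.997
finger_force: 0.0
```

```bash
cat > slot.py <<'E'
from h import *
def slot(name,P,ztop):
    d=grab('wrist',name); s=d['state']; print(s['position'].round(4),s['ee_rot'].round(2))
    p=np.round(proj(d,P)[0]).astype(int); x0,y0=p-[45,40]; sub=d['img'][max(y0,0):y0+80,x0:x0+90].astype(int)
    dark=(sub.max(2)<75).astype(np.uint8); n,l,st,c=cv2.connectedComponentsWithStats(dark)
    for i in range(1,n):
        if st[i,4]>60:
            q=np.argwhere(l==i)[:,::-1].astype(np.float32)+np.float32([x0,max(y0,0)]); r=cv2.minAreaRect(q); B=[ray(d,*k,ztop) for k in cv2.boxPoints(r)]
            e=max((B[1]-B[0],B[2]-B[1]),key=np.linalg.norm); m=ray(d,*q.mean(0),ztop)
            yaw=np.radians(s['ee_rot'][2]); t=m-s['position']
            print(st[i,4],'world',m.round(4),'ang',np.degrees(np.arctan(e[1]/e[0])).round(2),'len',np.linalg.norm(e).round(4),'tool xy',(np.cos(yaw)*t[0]+np.sin(yaw)*t[1]).round(4),(np.sin(yaw)*t[0]-np.cos(yaw)*t[1]).round(4))
E
python3 -c "
from slot import *
slot('w6',[.4405,.121,.0935],.0935)"
```

```text
[0.4421 0.1192 0.143 ] [1.7996e+02 1.7000e-01 1.6839e+02]
509 world [0.4402 0.1214 0.0935] ang -11.07 len 0.041 tool xy 0.0023 0.0018
```

Call:
carry_out(
  series=[
    {"offset": [0,0,0.08],"roll": 0},
    {"offset": [0,0,0.07],"roll": 0},
    {"offset": [0,0,0.05],"roll": 0},
    {"offset": [0,0,0.026],"roll": 0},
    {"offset": [0,0,0],"roll": 0},
    {"offset": [0,0,0],"roll": 0},
    {"offset": [0,0,0],"roll": 0},
    {"offset": [0,0,0],"roll": 0},
  ],
)

```text
clock: 15.0
position: [0.4415, 0.1197, 0.0517]
ee_rot: [180.0, 0.1, 168.5]
force: [0.5, 0.1, -0.1]
finger_gap: 0.996
finger_force: 0.0
```

Call:
carry_out(
  series=[
    {"offset": [0.0025,0.003,0.002],"roll": 0},
    {"offset": [0,0,0],"roll": 0},
    {"offset": [0,0,0],"roll": 0},
    {"offset": [0,0,0],"roll": 0},
    {"offset": [0,0,0],"roll": 0},
    {"offset": [0,0,0],"roll": 0},
    {"offset": [0,0,0],"roll": 0},
    {"offset": [0,0,0],"roll": 0},
  ],
  fingers=1,
  squeeze=70,
)

```text
clock: 15.8
position: [0.4399, 0.1211, 0.0501]
ee_rot: [180.0, 0.0, 168.5]
force: [-0.4, 0.7, 5.2]
finger_gap: 0.259
finger_force: 69.1
```

Call:
carry_out(
  series=[
    {"offset": [0,0,0],"roll": 0},
    {"offset": [0,0,0],"roll": 0},
    {"offset": [0,0,0],"roll": 0},
    {"offset": [0,0,0],"roll": 0},
  ],
)

```text
clock: 16.2
position: [0.4399, 0.1211, 0.0501]
ee_rot: [180.0, 0.0, 168.5]
force: [-0.6, 1.3, 5.2]
finger_gap: 0.257
finger_force: 69.1
```

Call:
carry_out(
  series=[
    {"offset": [0,0,-0.03],"roll": 0},
    {"offset": [0,0,-0.06],"roll": 0},
    {"offset": [0,0,-0.08],"roll": 0},
    {"offset": [0,0,-0.08],"roll": 0},
    {"offset": [0,0,-0.07],"roll": 0},
    {"offset": [0,0,-0.05],"roll": 0},
    {"offset": [0,0,0],"roll": 0},
    {"offset": [0,0,0],"roll": 0},
  ],
)

```text
clock: 17.0
position: [0.4394, 0.1209, 0.1969]
ee_rot: [-180.0, -0.0, 168.5]
force: [-1.0, -0.3, -1.6]
finger_gap: 0.257
finger_force: 69.0
```

```bash
python3 -c "
from slot import *
s=env.state();P=s['position']+[0,0,.0434];print(s['force'],s['finger_force'],s['finger_gap'])
slot('w7',P,P[2])"
```

```text
[-0.99553849 -0.26992582 -1.63771833] 69.0078202506993 0.2567802816271187
[0.4394 0.1209 0.1969] [-1.7997e+02 -3.0000e-02  1.6846e+02]
1526 world [0.4396 0.1184 0.2403] ang -10.95 len 0.0438 tool xy -0.0007 -0.0023
877 world [0.4449 0.1003 0.2403] ang -12.75 len 0.0356 tool xy -0.0095 -0.0191
1088 world [0.4528 0.1355 0.2403] ang -8.86 len 0.0339 tool xy -0.0102 0.017
```

```bash
cat > s2.py <<'E'
from h import *
for n,dz in(('w3',.0442),('w7',.0434)):
    d=load(n); s=d['state']; P=s['position']+[0,0,dz]; p=np.round(proj(d,P)[0]).astype(int)
    K=cam(d)[0]
    im=d['img'].astype(int)
    hsv=cv2.cvtColor(d['img'],cv2.COLOR_RGB2HSV)
    o=cv2.inRange(hsv,(3,150,60),(18,255,255))
    x0,y0=p-[110,70]
    print(n,p)
    # scan rows: orange top extents + slot
    for r in range(p[1]-30,p[1]+31,6):
        c=np.flatnonzero(o[r,p[0]-90:p[0]+90])+p[0]-90
        if len(c):
            k=np.split(c,np.flatnonzero(np.diff(c)>1)+1); print(r,[(int(q[0]),int(q[-1])) for q in k if len(q)>2])
E
python3 s2.py
```

```text
w3 [322 260]
230 [(237, 253), (271, 299), (344, 373)]
236 [(232, 249), (267, 376)]
242 [(232, 245), (266, 277), (281, 378)]
248 [(232, 241), (265, 378)]
254 [(232, 237), (266, 280), (363, 378)]
260 [(232, 234), (266, 280), (363, 377)]
266 [(266, 280), (363, 377)]
272 [(267, 377)]
w7 [325 263]
233 [(300, 310), (333, 344)]
239 [(300, 310), (333, 344)]
245 [(300, 310), (333, 344)]
251 [(301, 310), (332, 343)]
257 [(301, 310), (332, 343)]
263 [(301, 310), (332, 342)]
269 [(301, 310), (332, 343)]
275 [(301, 310), (332, 342)]
281 [(301, 310), (332, 342)]
287 [(300, 311), (332, 343)]
293 [(300, 311), (332, 343)]
```

```bash
python3 - <<'E'
from h import *
for n in['wrist0','w1','w2','w3','w4','w5','w6','w7']:
    d=load(n);M=np.array(d['mount']);s=d['state'];print(n,M[:3,3].round(4),Ro.from_matrix(M[:3,:3]).as_euler('xyz',degrees=True).round(2),np.array(d['camera_matrix'])[:2,[0,2]].ravel()[[0,1,3]].round(2),(s['q'][0]-s['q'][5]+180-s['ee_rot'][2]).round(2))
E
```

```text
wrist0 [ 0.0684  0.0019 -0.1779] [-1.589e+01 -5.000e-02  9.000e+01] [277.53 321.66 206.5 ] 0.0
w1 [ 0.0674 -0.0006 -0.1779] [-15.85   0.    90.  ] [277.53 321.66 206.5 ] -0.0
w2 [ 0.0673 -0.0002 -0.1779] [-1.585e+01 -1.000e-02  9.000e+01] [277.53 321.66 206.5 ] -0.0
w3 [ 0.0673 -0.0002 -0.1779] [-1.585e+01 -1.000e-02  9.000e+01] [277.53 321.66 206.5 ] -0.0
w4 [ 0.0696 -0.0022 -0.1779] [-1.589e+01  5.000e-02  9.000e+01] [277.53 321.66 206.5 ] -0.0
w5 [ 0.0696 -0.0022 -0.1779] [-1.589e+01  5.000e-02  9.000e+01] [277.53 321.66 206.5 ] 0.0
w6 [ 0.0697 -0.0022 -0.1779] [-1.589e+01  5.000e-02  9.000e+01] [277.53 321.66 206.5 ] 0.0
w7 [ 0.0697 -0.0022 -0.1779] [-1.589e+01  5.000e-02  9.000e+01] [277.53 321.66 206.5 ] 0.0
```

Call:
carry_out(
  series=[
    {"offset": [-0.025,-0.0475,0],"roll": 0},
    {"offset": [-0.05,-0.095,0],"roll": 0},
    {"offset": [-0.05,-0.095,0],"roll": 0},
    {"offset": [-0.05,-0.095,0],"roll": 0},
    {"offset": [-0.05,-0.095,0],"roll": 0},
    {"offset": [-0.05,-0.095,0],"roll": 0},
    {"offset": [-0.026,-0.0475,0],"roll": 0},
    {"offset": [0,0,0],"roll": -0.058},
  ],
)

```text
clock: 17.85
position: [0.5118, -0.1294, 0.1951]
ee_rot: [180.0, -0.2, 175.0]
force: [-0.4, 0.7, -1.0]
finger_gap: 0.253
finger_force: 69.1
```

Call:
carry_out(
  series=[
    {"offset": [0,0,0],"roll": -0.058},
    {"offset": [0,0,0],"roll": 0},
    {"offset": [0,0,0],"roll": 0},
    {"offset": [0,0,0],"roll": 0},
  ],
)

```text
clock: 18.25
position: [0.5116, -0.1261, 0.197]
ee_rot: [180.0, -0.1, -178.3]
force: [-0.1, -0.4, -1.1]
finger_gap: 0.254
finger_force: 69.1
```

```bash
cat > chk.py <<'E'
# overlay rack and cassette models (from the estimates) on scene+side crops
from h import *
import sys
bay=np.array([.5128,-.1264]);yw=np.radians(1.8)
def W(P,o,a): P=np.array(P,float)/1e3; return np.array([o[0]+np.cos(a)*P[0]-np.sin(a)*P[1],o[1]+np.sin(a)*P[0]+np.cos(a)*P[1],P[2]])
s=env.state(); t=s['position']; a=np.radians(s['ee_rot'][2]-180)
f=(t[2]-.0466)*1e3; print(t.round(4),s['ee_rot'].round(2),s['force'].round(1),s['finger_gap'],'foot',f)
out=[]
for n in('scene','side'):
    d=grab(n,n+sys.argv[1]); im=cv2.resize(d['img'][:,:,::-1],None,fx=6,fy=6,interpolation=cv2.INTER_CUBIC)
    def L(pts,o,ang,col):
        q=(proj(d,[W(p,o,ang) for p in pts])*6+2.5).astype(int); cv2.polylines(im,[q.reshape(-1,1,2)],True,col,1,cv2.LINE_AA); return q
    L([(-54,-120,8),(54,-120,8),(54,40,8),(-54,40,8)],bay,yw,(255,0,255))
    L([(-30,-92,98),(30,-92,98),(30,-68,98),(-30,-68,98)],bay,yw,(255,0,255))
    L([(25,-9,100),(25,9,100)],bay,yw,(0,0,255))
    c=t[:2]+.0006*np.array([np.cos(a),np.sin(a)])
    q=L([(-30,-12,f),(30,-12,f),(30,12,f),(-30,12,f)],c,a,(255,255,0)); L([(-30,-12,f+90),(30,-12,f+90),(30,12,f+90),(-30,12,f+90)],c,a,(255,255,0))
    m=(proj(d,[[*bay,.07]])[0]*6).astype(int); x,y=max(m[0]-200,0),max(m[1]-330,0); out.append(im[y:y+600,x:x+400])
cv2.imwrite('pics/chk%s.png'%sys.argv[1],np.hstack(out))
E
python3 chk.py A
```

```text
[ 0.5116 -0.1261  0.197 ] [ 1.7997e+02 -7.0000e-02 -1.7832e+02] [-0.1 -0.4 -1.1] 0.25418137232442384 foot 150.44602308624414
```

View pics/chkA.png

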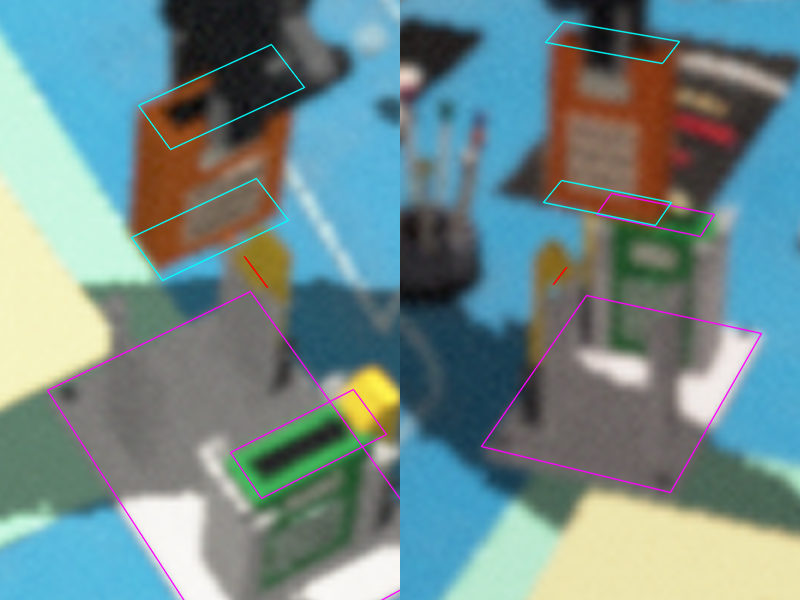

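Call:
carry_out(
  series=[
    {"offset": [-0.0015,-0.0007,0.03],"roll": 0},
    {"offset": [0,0,0.03],"roll": 0},
    {"offset": [0,0,0.016],"roll": 0},
    {"offset": [0,0,0],"roll": 0},
    {"offset": [0,0,0],"roll": 0},
  ],
)

```text
clock: 18.85
position: [0.5124, -0.1266, 0.167]
ee_rot: [180.0, -0.0, -178.2]
force: [0.2, -0.4, -1.6]
finger_gap: 0.257
finger_force: 69.1
```

Call:
carry_out(
  series=[
    {"offset": [0,0,0.01],"roll": 0},
    {"offset": [0,0,0.01],"roll": 0},
    {"offset": [0,0,0],"roll": 0},
  ],
)

```text
clock: 19.15
position: [0.5149, -0.1273, 0.1631]
ee_rot: [-179.9, 0.4, -178.2]
force: [-3.5, 2.4, 15.7]
finger_gap: 0.254
finger_force: 71.2
```

Call:
carry_out(
  series=[
    {"offset": [0,0,0],"roll": 0},
    {"offset": [0,0,0],"roll": 0},
    {"offset": [0,0,0],"roll": 0},
  ],
)

```text
clock: 19.45
position: [0.5145, -0.1273, 0.1631]
ee_rot: [-179.9, 0.3, -178.2]
force: [-3.0, 2.6, 15.4]
finger_gap: 0.253
finger_force: 71.2
```

```bash
python3 - <<'E'
from h import *
s=env.state(); print(s['position'],s['ee_rot'],s['force'],s['torque'])
d=grab('wrist','w8');im=d['img'];hsv=cv2.cvtColor(im,cv2.COLOR_RGB2HSV);y=cv2.inRange(hsv,(20,130,50),(32,255,255))
M=np.array(d['mount']);print(M[:3,3])
n,l,st,c=cv2.connectedComponentsWithStats(y)
for i in range(1,n):
    if st[i,4]>40: print(st[i],c[i],ray(d,*c[i],.11))
d2=load('sideA');d3=grab('side','sideB')
for q in(d2,d3):
    h=cv2.cvtColor(q['img'],cv2.COLOR_RGB2HSV);y=cv2.inRange(h,(20,130,50),(32,255,255));y[:, :300]=0;y[:,400:]=0;y[:140]=0;y[200:]=0
    n,l,st,c=cv2.connectedComponentsWithStats(y);print([(st[i].tolist(),c[i].round(2).tolist()) for i in range(1,n) if st[i,4]>8])
E
```

```text
[ 0.51448971 -0.12726514  0.16309061] [-179.86780356    0.34378528 -178.22527623] [-3.04816095  2.62002073 15.43967959] [0.42345738 0.47227164 0.0480775 ]
[ 0.07014507 -0.00207998 -0.17791109]
[221 229  31  24 559] [234.29338104 240.19320215] [ 0.54447874 -0.20679192  0.11      ]
[([344, 163, 5, 6, 21], [345.52, 166.0])]
[([343, 166, 4, 3, 9], [344.33, 167.33])]
```

Call:
carry_out(
  series=[
    {"offset": [0,0,-0.02],"roll": 0},
    {"offset": [0.004,0,0],"roll": 0},
    {"offset": [0,0,0],"roll": 0},
    {"offset": [0,0,0],"roll": 0},
  ],
)

```text
clock: 19.95
position: [0.5107, -0.1267, 0.1668]
ee_rot: [180.0, -0.1, -178.2]
force: [0.1, -0.4, -1.4]
finger_gap: 0.259
finger_force: 69.1
```

Call:
carry_out(
  series=[
    {"offset": [0,0,0.01],"roll": 0},
    {"offset": [0,0,0.005],"roll": 0},
    {"offset": [0,0,0],"roll": 0},
  ],
)

```text
clock: 20.25
position: [0.5101, -0.1267, 0.1606]
ee_rot: [180.0, -0.1, -178.2]
force: [-1.0, -1.7, -2.0]
finger_gap: 0.256
finger_force: 69.2
```

Call:
carry_out(
  series=[
    {"offset": [0,0,0.005],"roll": 0},
    {"offset": [0,0,0.005],"roll": 0},
    {"offset": [0,0,0],"roll": 0},
  ],
)

```text
clock: 20.55
position: [0.5107, -0.1268, 0.1573]
ee_rot: [-180.0, -0.0, -178.2]
force: [-2.7, -0.3, 1.4]
finger_gap: 0.258
finger_force: 69.5
```

Call:
carry_out(
  series=[
    {"offset": [-0.001,0,0.005],"roll": 0},
    {"offset": [0,0,0.003],"roll": 0},
    {"offset": [0,0,0],"roll": 0},
  ],
)

```text
clock: 20.85
position: [0.5113, -0.1269, 0.1547]
ee_rot: [-180.0, -0.0, -178.2]
force: [-3.8, -0.7, 5.6]
finger_gap: 0.254
finger_force: 70.0
```

Call:
carry_out(
  series=[
    {"offset": [0,0,0.004],"roll": 0},
    {"offset": [0,0,0],"roll": 0},
  ],
)

```text
clock: 21.05
position: [0.5112, -0.127, 0.1532]
ee_rot: [-180.0, -0.0, -178.2]
force: [-5.1, 0.1, 6.5]
finger_gap: 0.254
finger_force: 70.1
```

Call:
carry_out(
  series=[
    {"offset": [0,0,0.005],"roll": 0},
    {"offset": [0,0,0.004],"roll": 0},
    {"offset": [0,0,0],"roll": 0},
  ],
)

```text
clock: 21.35
position: [0.512, -0.1272, 0.1514]
ee_rot: [-179.9, 0.1, -178.2]
force: [-8.2, 0.5, 14.9]
finger_gap: 0.258
finger_force: 71.2
```

Call:
carry_out(
  series=[
    {"offset": [0,0,0.005],"roll": 0},
    {"offset": [0,0,0.005],"roll": 0},
    {"offset": [0,0,0],"roll": 0},
  ],
)

```text
clock: 21.65
position: [0.5143, -0.1275, 0.1505]
ee_rot: [-179.8, 0.5, -178.2]
force: [-8.4, 2.4, 29.0]
finger_gap: 0.257
finger_force: 73.0
```

```bash
python3 - <<'E'
from h import *
s=env.state(); print(s['position'],s['ee_rot'],s['force'],s['torque'])
for n in('side0','sideA','sideB','side'):
    q=load(n) if n!='side' else grab('side','sideC')
    im=q['img'][140:215,320:400]; h=cv2.cvtColor(im,cv2.COLOR_RGB2HSV);y=cv2.inRange(h,(20,130,50),(32,255,255))
    n_,l,st,c=cv2.connectedComponentsWithStats(y);print(n,[(st[i].tolist(),c[i].round(2).tolist()) for i in range(1,n_) if st[i,4]>5])
    o=cv2.inRange(cv2.cvtColor(q['img'],cv2.COLOR_RGB2HSV),(3,150,60),(16,255,255)); o[:, :320]=0;o[:,390:]=0;o[:90]=0;o[230:]=0
    n_,l,st,c=cv2.connectedComponentsWithStats(o);print('  or',[(st[i].tolist(),c[i].round(2).tolist()) for i in range(1,n_) if st[i,4]>40])
d=grab('wrist','w9');M=np.array(d['mount']);M[:3,3]=[.0695,0,-.1779];d['mount']=M
P=d['state']['position']+[0,0,.0434];p=np.round(proj(d,P)[0]).astype(int);o=cv2.inRange(cv2.cvtColor(d['img'],cv2.COLOR_RGB2HSV),(3,150,40),(18,255,255))
for nm in('w7','w9'):
    q=load(nm);o=cv2.inRange(cv2.cvtColor(q['img'],cv2.COLOR_RGB2HSV),(3,150,30),(18,255,255));o[:,:270]=0;o[:,370:]=0
    print(nm,[(r,c[0],c[-1]) for r in range(190,340,8) for c in [np.flatnonzero(o[r])] if len(c)])
E
```

```text
[ 0.51429601 -0.12747437  0.15052496] [-179.82887237    0.50635695 -178.21698241] [-8.39586173  2.35201837 28.98294627] [0.67800343 1.478802   0.0765692 ]
side0 [([30, 9, 8, 9, 50], [33.8, 13.08]), ([23, 23, 6, 7, 30], [25.2, 25.9])]
  or []
sideA [([24, 23, 5, 6, 21], [25.52, 26.0])]
  or [([345, 128, 22, 31, 330], [356.58, 143.13])]
sideB [([23, 26, 4, 3, 9], [24.33, 27.33])]
  or [([344, 138, 22, 30, 317], [355.12, 152.64])]
side [([19, 23, 3, 8, 14], [20.29, 25.86]), ([21, 32, 2, 10, 17], [21.47, 36.71])]
  or [([343, 142, 23, 30, 321], [354.68, 156.24])]
w7 [(190, np.int64(309), np.int64(339)), (198, np.int64(306), np.int64(340)), (206, np.int64(303), np.int64(342)), (214, np.int64(301), np.int64(344)), (222, np.int64(301), np.int64(343)), (230, np.int64(300), np.int64(344)), (238, np.int64(300), np.int64(344)), (246, np.int64(300), np.int64(344)), (254, np.int64(301), np.int64(343)), (262, np.int64(301), np.int64(343)), (270, np.int64(301), np.int64(343)), (278, np.int64(301), np.int64(342)), (286, np.int64(300), np.int64(343)), (294, np.int64(300), np.int64(343)), (302, np.int64(301), np.int64(341)), (310, np.int64(303), np.int64(341))]
w9 [(190, np.int64(310), np.int64(339)), (198, np.int64(306), np.int64(341)), (206, np.int64(303), np.int64(342)), (214, np.int64(300), np.int64(343)), (222, np.int64(300), np.int64(343)), (230, np.int64(300), np.int64(343)), (238, np.int64(300), np.int64(343)), (246, np.int64(300), np.int64(343)), (254, np.int64(301), np.int64(343)), (262, np.int64(301), np.int64(343)), (270, np.int64(301), np.int64(342)), (278, np.int64(301), np.int64(342)), (286, np.int64(301), np.int64(343)), (294, np.int64(300), np.int64(342)), (302, np.int64(301), np.int64(341)), (310, np.int64(302), np.int64(340))]
```

Call:
carry_out(
  series=[
    {"offset": [0,0,-0.03],"roll": 0},
    {"offset": [0,0,-0.025],"roll": 0},
    {"offset": [0,0,0],"roll": 0},
    {"offset": [0,0,0],"roll": 0},
    {"offset": [0,0,0],"roll": 0},
  ],
)

```text
clock: 22.25
position: [0.5114, -0.1266, 0.166]
ee_rot: [180.0, -0.1, -178.2]
force: [-0.6, -1.0, -2.0]
finger_gap: 0.256
finger_force: 69.2
```

```bash
python3 - <<'E'
from h import *
for n in['w6','w7','sceneA','w8','w9']:
    s=load(n)['state'];print(n,s['position'].round(4),s['ee_rot'].round(2),s['force'].round(2),s['torque'].round(3))
s=env.state();print(s['position'].round(4),s['ee_rot'].round(2),s['force'].round(2),s['torque'].round(3))
# unoccluded rack views w4,w5,side0,scene0: joint refit of rack with per-camera translation bias
E
```

```text
w6 [0.4421 0.1192 0.143 ] [1.7996e+02 1.7000e-01 1.6839e+02] [ 0.06  0.23 -0.13] [-0.032 -0.04  -0.006]
w7 [0.4394 0.1209 0.1969] [-1.7997e+02 -3.0000e-02  1.6846e+02] [-1.   -0.27 -1.64] [ 0.012  0.046 -0.016]
sceneA [ 0.5116 -0.1261  0.197 ] [ 1.7997e+02 -7.0000e-02 -1.7832e+02] [-0.11 -0.38 -1.12] [-0.027 -0.023 -0.053]
w8 [ 0.5145 -0.1273  0.1631] [-179.87    0.34 -178.23] [-3.05  2.62 15.44] [0.423 0.472 0.048]
w9 [ 0.5142 -0.1275  0.1505] [-179.83    0.5  -178.21] [-8.62  2.1  30.55] [0.723 1.459 0.035]
[ 0.5114 -0.1266  0.166 ] [ 1.7997e+02 -5.0000e-02 -1.7823e+02] [-0.56 -1.01 -2.02] [ 0.038 -0.039 -0.011]
```

```bash
cat > edge.py <<'E'
from h import *
from scipy.optimize import least_squares
def fix(n):
    d=load(n); M=np.array(d['mount'])
    M[:3,3]=[.0695,0,-.1779]; d['mount']=M; return d
def W(p,P):
    P=np.array(P)/1e3;c,s=np.cos(p[2]),np.sin(p[2]);return np.array([p[0]+c*P[0]-s*P[1],p[1]+s*P[0]+c*P[1],P[2]])
def sample(d,p,a,b,span=9,n=25,lo=.1,hi=.9):
    """strongest colour edge along the normal of each sampled model edge point"""
    im=cv2.GaussianBlur(cv2.cvtColor(d['img'],cv2.COLOR_RGB2LAB),(0,0),.8).astype(np.float32)
    q=proj(d,[W(p,np.array(a)+(np.array(b)-a)*t) for t in np.linspace(lo,hi,n)]); t=q[-1]-q[0];nn=np.array([-t[1],t[0]])/np.hypot(*t)
    k=np.arange(-span,span+.01,.25); out=[]
    for x in q:
        L=x+k[:,None]*nn; v=cv2.remap(im,L[:,0].astype(np.float32)[None],L[:,1].astype(np.float32)[None],cv2.INTER_LINEAR)[0]
        g=np.linalg.norm(np.gradient(v[:,1:],axis=0),axis=1); i=g.argmax(); out.append((k[i],g[i]))
    return np.array(out)
if __name__=='__main__':
    p=[.5144,-.1685,np.radians(1.8)]
    E={'-x z0':((-54,-80,0),(-54,80,0)),'+y top':((-54,80,8),(54,80,8)),'+x top':((54,-20,8),(54,80,8))}
    for n in('w5','w4'):
        d=fix(n)
        for k,(a,b) in E.items():
            for lo,hi in((.05,.5),(.5,.95)):
                o=sample(d,p,a,b,lo=lo,hi=hi); print(n,k,lo,'median',np.median(o[:,0]).round(2),'iqr',np.percentile(o[:,0],[25,75]).round(2))
        m=proj(d,[W(p,(0,80,8)),W(p,(10,80,8)),W(p,(0,70,8))]);print('px per 10mm x,y',(m[1:]-m[0]).round(1).tolist())
E
python3 edge.py
```

```text
w5 -x z0 0.05 median 1.0 iqr [0.75 1.  ]
w5 -x z0 0.5 median 0.75 iqr [0.25 0.75]
w5 +y top 0.05 median -4.75 iqr [-4.75 -4.25]
w5 +y top 0.5 median -1.5 iqr [-1.75 -1.25]
w5 +x top 0.05 median 0.75 iqr [0.75 3.  ]
w5 +x top 0.5 median 3.0 iqr [0.5  5.25]
px per 10mm x,y [[1.5, 6.0], [-6.2, 1.6]]
w4 -x z0 0.05 median 1.25 iqr [1.  1.5]
w4 -x z0 0.5 median 1.0 iqr [0.75 1.25]
w4 +y top 0.05 median -4.75 iqr [-5.25 -1.5 ]
w4 +y top 0.5 median -2.0 iqr [-2.   -1.75]
w4 +x top 0.05 median 8.75 iqr [8.25 9.  ]
w4 +x top 0.5 median 0.5 iqr [0.25 4.75]
px per 10mm x,y [[1.9, 5.5], [-5.9, 1.5]]
```

Call:
carry_out(
  series=[
    {"offset": [-0.0065,0,0],"roll": -0.001},
    {"offset": [0,0,0],"roll": 0},
    {"offset": [0,0,0.005],"roll": 0},
    {"offset": [0,0,0],"roll": 0},
  ],
)

```text
clock: 22.65
position: [0.5138, -0.1266, 0.1645]
ee_rot: [180.0, -0.0, -178.1]
force: [0.2, 0.4, -1.4]
finger_gap: 0.255
finger_force: 69.2
```

Call:
carry_out(
  series=[
    {"offset": [0,0,0.005],"roll": 0},
    {"offset": [0,0,0],"roll": 0},
  ],
)

```text
clock: 22.85
position: [0.5142, -0.1267, 0.164]
ee_rot: [-180.0, 0.1, -178.1]
force: [-2.2, 0.8, 4.5]
finger_gap: 0.258
finger_force: 69.9
```

Call:
carry_out(
  series=[
    {"offset": [0,0,0.005],"roll": 0},
    {"offset": [0,0,0],"roll": 0},
  ],
)

```text
clock: 23.05
position: [0.5151, -0.1269, 0.1635]
ee_rot: [-179.9, 0.2, -178.1]
force: [-3.2, 1.6, 10.3]
finger_gap: 0.252
finger_force: 70.8
```

```bash
python3 - <<'E'
from h import *
s=env.state();print(s['position'].round(4),s['ee_rot'].round(2),s['force'].round(2),s['torque'].round(3))
E
```

```text
[ 0.5151 -0.1269  0.1635] [-179.93    0.22 -178.11] [-3.24  1.64 10.34] [0.448 0.544 0.074]
```

Call:
carry_out(
  series=[
    {"offset": [0,0,-0.02],"roll": 0},
    {"offset": [0.008,0,0],"roll": 0},
    {"offset": [0,0,0],"roll": 0},
    {"offset": [0,0,0.02],"roll": 0},
    {"offset": [0,0,0.01],"roll": 0},
    {"offset": [0,0,0],"roll": 0},
  ],
)

```text
clock: 23.65
position: [0.5096, -0.127, 0.1564]
ee_rot: [-180.0, -0.1, -178.1]
force: [-4.0, -0.5, 4.1]
finger_gap: 0.259
finger_force: 70.8
```

Call:
carry_out(
  series=[
    {"offset": [0,0,0.009],"roll": 0},
    {"offset": [0,0,0],"roll": 0},
    {"offset": [0,0,0],"roll": 0},
  ],
)

```text
clock: 23.95
position: [0.5095, -0.1269, 0.1528]
ee_rot: [-180.0, -0.2, -178.1]
force: [-5.2, -1.4, 3.5]
finger_gap: 0.252
finger_force: 70.9
```

```bash
python3 - <<'E'
from h import *
s=env.state();print(s['position'].round(4),s['ee_rot'].round(2),s['force'].round(2),s['torque'].round(3))
E
```

```text
[ 0.5095 -0.1269  0.1528] [-1.7998e+02 -1.5000e-01 -1.7815e+02] [-5.19 -1.41  3.55] [-0.308  1.173 -0.067]
```

Call:
carry_out(
  series=[
    {"offset": [0,0,0.006],"roll": 0},
    {"offset": [0,0,0],"roll": 0},
  ],
)

```text
clock: 24.15
position: [0.5104, -0.127, 0.1516]
ee_rot: [-180.0, -0.0, -178.1]
force: [-6.6, -0.2, 8.5]
finger_gap: 0.259
finger_force: 71.5
```

Call:
carry_out(
  series=[
    {"offset": [0,0,0.006],"roll": 0},
    {"offset": [0,0,0],"roll": 0},
  ],
)

```text
clock: 24.35
position: [0.5108, -0.1272, 0.1501]
ee_rot: [-179.9, 0.1, -178.1]
force: [-7.1, 0.4, 13.5]
finger_gap: 0.254
finger_force: 72.1
```

```bash
cat > t.py <<'E'
from h import *
s=env.state();F=s['force']-[-.4,-.5,-1.5];T=s['torque'];h=.26
print(s['clock'],s['position'].round(4),s['ee_rot'].round(2),F.round(2),T.round(3),'contact x',((-h*F[0]-T[1])/F[2]).round(4),'y',((T[0]-h*F[1])/F[2]).round(4),'foot',s['position'][2]-.0466)
E
python3 t.py
```

```text
24.35 [ 0.5108 -0.1272  0.1501] [-1.7992e+02  6.0000e-02 -1.7813e+02] [-6.67  0.87 15.03] [-0.033  1.468  0.007] contact x 0.0178 y -0.0172 foot 0.10351466822456615
```

Call:
carry_out(
  series=[
    {"offset": [0.004,0,0],"roll": 0},
    {"offset": [0,0,0.004],"roll": 0},
    {"offset": [0,0,0],"roll": 0},
  ],
)

```text
clock: 24.65
position: [0.51, -0.1273, 0.1496]
ee_rot: [-179.9, 0.2, -178.1]
force: [-8.3, 0.0, 18.5]
finger_gap: 0.255
finger_force: 72.7
```

```bash
python3 t.py
```

```text
24.65 [ 0.51   -0.1273  0.1496] [-179.9     0.18 -178.12] [-7.88  0.54 19.99] [ 0.195  1.496 -0.046] contact x 0.0277 y 0.0027 foot 0.10300006654350119
```

Call:
carry_out(
  series=[
    {"offset": [0.001,0,0.006],"roll": 0},
    {"offset": [0,0,0],"roll": 0},
  ],
)

```text
clock: 24.85
position: [0.511, -0.1275, 0.1489]
ee_rot: [-179.9, 0.4, -178.1]
force: [-8.7, 0.9, 26.6]
finger_gap: 0.258
finger_force: 73.7
```

```bash
python3 t.py
```

```text
24.85 [ 0.511  -0.1275  0.1489] [-179.86    0.39 -178.11] [-8.29  1.41 28.13] [0.462 1.336 0.063] contact x 0.0291 y 0.0034 foot 0.10233729113269288
```

```bash
python3 - <<'E'
from h import *
grab('wrist','w10'); grab('side','sideD'); grab('scene','sceneD')
for nm in('w7','w9','w10'):
    q=load(nm);im=q['img'];o=cv2.inRange(cv2.cvtColor(im,cv2.COLOR_RGB2HSV),(3,150,30),(18,255,255));o[:,:270]=0;o[:,370:]=0
    print(nm,[(r,int(c[0]),int(c[-1])) for r in range(200,300,16) for c in [np.flatnonzero(o[r])] if len(c)])
    col=np.flatnonzero(o[:,305]);col2=np.flatnonzero(o[:,337]);mid=im[200:340,322].astype(int).max(1)
    print(col[0],col[-1],col2[0],col2[-1],'slot rows',np.flatnonzero(mid<75)[[0,-1]]+200)
# foot height check: orange bottom edge in side view vs projected
for n in('sideA','sideD'):
    q=load(n);s=q['state'];t=s['position'];a=np.radians(s['ee_rot'][2]+180)
    for zf in(-.0466,.0434):
        P=[t+[np.cos(a)*x-np.sin(a)*.012,np.sin(a)*x+np.cos(a)*.012,zf] for x in(-.029,-.015,0,.015,.029)]
        p=proj(q,P); o=cv2.inRange(cv2.cvtColor(q['img'],cv2.COLOR_RGB2HSV),(3,150,40),(16,255,255))
        print(n,zf,p.round(1).tolist(),[int(np.flatnonzero(o[100:230,int(round(u))])[-1])+100 if o[100:230,int(round(u))].any() else None for u in p[:,0]])
E
```

```text
w7 [(200, 305, 341), (216, 301, 344), (232, 300, 344), (248, 301, 344), (264, 301, 342), (280, 301, 342), (296, 300, 341)]
200 311 182 311 slot rows [228 339]
w9 [(200, 305, 341), (216, 300, 343), (232, 300, 343), (248, 301, 343), (264, 301, 343), (280, 301, 342), (296, 300, 341)]
200 311 183 311 slot rows [227 339]
w10 [(200, 306, 340), (216, 300, 343), (232, 300, 343), (248, 300, 343), (264, 301, 343), (280, 301, 343), (296, 299, 342)]
203 313 188 313 slot rows [227 339]
sideA -0.0466 [[362.2, 159.2], [357.8, 158.3], [353.1, 157.4], [348.5, 156.4], [344.2, 155.5]] [158, 157, 157, 155, None]
sideA 0.0434 [[363.3, 132.1], [358.7, 131.3], [353.8, 130.4], [348.9, 129.6], [344.4, 128.8]] [157, 158, 157, 155, None]
sideD -0.0466 [[362.1, 172.5], [357.8, 171.6], [353.2, 170.6], [348.7, 169.7], [344.5, 168.8]] [169, 171, 170, 169, 167]
sideD 0.0434 [[363.2, 146.9], [358.7, 146.0], [353.9, 145.1], [349.1, 144.2], [344.7, 143.3]] [163, 171, 170, 169, 167]
```

Call:
carry_out(
  series=[
    {"offset": [0,0,-0.016],"roll": 0},
    {"offset": [0.003,0.003,0],"roll": 0},
    {"offset": [0,0,0],"roll": 0},
  ],
)

```text
clock: 25.3
position: [0.5074, -0.1261, 0.1515]
ee_rot: [-179.9, 0.0, -178.1]
force: [-6.0, -0.4, 8.6]
finger_gap: 0.254
finger_force: 71.4
```

```bash
python3 t.py
```

```text
25.3 [ 0.5074 -0.1261  0.1515] [-1.7993e+02  1.0000e-02 -1.7814e+02] [-5.6   0.14 10.14] [-0.36   1.205 -0.063] contact x 0.0246 y -0.039 foot 0.10491804056410128
```

Call:
carry_out(
  series=[
    {"offset": [0,0,0.008],"roll": 0},
    {"offset": [0,0,0.006],"roll": 0},
    {"offset": [0,0,0],"roll": 0},
  ],
)

```text
clock: 25.6
position: [0.5061, -0.1253, 0.1441]
ee_rot: [180.0, -0.2, -178.1]
force: [-4.1, -0.6, -0.6]
finger_gap: 0.259
finger_force: 70.5
```

```bash
python3 t.py
```

```text
25.6 [ 0.5061 -0.1253  0.1441] [ 179.95   -0.19 -178.13] [-3.66 -0.08  0.92] [-0.209  1.214  0.029] contact x -0.2842 y -0.2028 foot 0.09745152833919327
```

Call:
carry_out(
  series=[
    {"offset": [0,0,0.005],"roll": 0},
    {"offset": [0,0,0.005],"roll": 0},
    {"offset": [0,0,0],"roll": 0},
  ],
)

```text
clock: 25.9
position: [0.507, -0.1254, 0.1404]
ee_rot: [180.0, -0.1, -178.1]
force: [-4.1, -0.5, -2.5]
finger_gap: 0.259
finger_force: 70.1
```

```bash
python3 t.py
```

```text
25.9 [ 0.507  -0.1254  0.1404] [ 1.7996e+02 -1.0000e-01 -1.7812e+02] [-3.7  -0.04 -0.96] [1.000e-03 1.124e+00 4.100e-02] contact x 0.1683 y -0.0122 foot 0.09383498549783972
```

Call:
carry_out(
  series=[
    {"offset": [0,0,0.005],"roll": 0},
    {"offset": [0,0,0.005],"roll": 0},
    {"offset": [0,0,0],"roll": 0},
  ],
)

```text
clock: 26.2
position: [0.5077, -0.1261, 0.1373]
ee_rot: [-179.9, 0.0, -178.1]
force: [-3.9, -1.4, 0.1]
finger_gap: 0.257
finger_force: 70.4
```

```bash
python3 t.py
```

```text
26.2 [ 0.5077 -0.1261  0.1373] [-179.95    0.   -178.12] [-3.49 -0.85  1.65] [-0.415  1.227  0.099] contact x -0.1936 y -0.1171 foot 0.09070629799197047
```

Call:
carry_out(
  series=[
    {"offset": [0,0,0.006],"roll": 0},
    {"offset": [0,0,0.006],"roll": 0},
    {"offset": [0,0,0.006],"roll": 0},
    {"offset": [0,0,0],"roll": 0},
  ],
)

```text
clock: 26.6
position: [0.5085, -0.1274, 0.1311]
ee_rot: [-179.8, 0.1, -178.2]
force: [-4.4, -4.6, 3.7]
finger_gap: 0.256
finger_force: 70.8
```

```bash
python3 t.py
```

```text
26.6 [ 0.5085 -0.1274  0.1311] [-1.7978e+02  1.1000e-01 -1.7816e+02] [-4.   -4.06  5.24] [-1.244  1.25  -0.01 ] contact x -0.04 y -0.0359 foot 0.08452928020361464
```

Call:
carry_out(
  series=[
    {"offset": [0,0,0.006],"roll": 0},
    {"offset": [0,0,0.008],"roll": 0},
    {"offset": [0,0,0.008],"roll": 0},
    {"offset": [0,0,0],"roll": 0},
  ],
)

```text
clock: 27.0
position: [0.5083, -0.1274, 0.1216]
ee_rot: [-179.8, 0.1, -178.2]
force: [-3.1, -3.5, -1.5]
finger_gap: 0.254
finger_force: 70.4
```

```bash
python3 t.py
```

```text
27.0 [ 0.5083 -0.1274  0.1216] [-1.7980e+02  6.0000e-02 -1.7816e+02] [-2.72 -3.   -0.04] [-1.322  0.993  0.091] contact x 7.6993 y 14.6109 foot 0.07504002679799585
```

Call:
carry_out(
  series=[
    {"offset": [0,-0.003,0.008],"roll": 0},
    {"offset": [0,0,0.01],"roll": 0},
    {"offset": [0,0,0.01],"roll": 0},
    {"offset": [0,0,0.01],"roll": 0},
    {"offset": [0,0,0.01],"roll": 0},
    {"offset": [0,0,0],"roll": 0},
  ],
)

```text
clock: 27.6
position: [0.5079, -0.1277, 0.1019]
ee_rot: [-179.9, 0.0, -178.1]
force: [-4.2, -3.2, -3.1]
finger_gap: 0.254
finger_force: 70.1
```

Call:
carry_out(
  series=[
    {"offset": [0,0,0.01],"roll": 0},
    {"offset": [0,0,0.01],"roll": 0},
    {"offset": [0,0,0.01],"roll": 0},
    {"offset": [0,0,0.01],"roll": 0},
    {"offset": [0,0,0.01],"roll": 0},
    {"offset": [0,0,0],"roll": 0},
  ],
)

```text
clock: 28.2
position: [0.5077, -0.1277, 0.0819]
ee_rot: [-179.9, -0.0, -178.1]
force: [-4.4, -2.7, -3.2]
finger_gap: 0.259
finger_force: 70.1
```

```bash
python3 t.py
```

```text
28.2 [ 0.5077 -0.1277  0.0819] [-179.91   -0.   -178.15] [-3.98 -2.21 -1.67] [-0.945  0.97   0.019] contact x -0.0394 y 0.2217 foot 0.035270260719053134
```

Call:
carry_out(
  series=[
    {"offset": [0,0,0.01],"roll": 0},
    {"offset": [0,0,0.01],"roll": 0},
    {"offset": [0,0,0.01],"roll": 0},
    {"offset": [0,0,0.01],"roll": 0},
    {"offset": [0,0,0.01],"roll": 0},
    {"offset": [0,0,0],"roll": 0},
  ],
)

```text
clock: 28.8
position: [0.5076, -0.1278, 0.0618]
ee_rot: [-179.9, -0.0, -178.1]
force: [-4.5, -3.1, -2.4]
finger_gap: 0.257
finger_force: 70.1
```

Call:
carry_out(
  series=[
    {"offset": [0,0,0.008],"roll": 0},
    {"offset": [0,0,0.006],"roll": 0},
    {"offset": [0,0,0],"roll": 0},
  ],
)

```text
clock: 29.1
position: [0.5081, -0.1276, 0.0562]
ee_rot: [-179.9, 0.0, -178.1]
force: [-2.9, -3.8, -5.3]
finger_gap: 0.255
finger_force: 69.8
```

Call:
carry_out(
  series=[
    {"offset": [0,0,0.004],"roll": 0},
    {"offset": [0,0,0],"roll": 0},
  ],
)

```text
clock: 29.3
position: [0.5085, -0.1276, 0.0552]
ee_rot: [-179.9, 0.1, -178.1]
force: [-2.3, -3.5, -1.9]
finger_gap: 0.254
finger_force: 70.1
```

```bash
python3 t.py
```

```text
29.3 [ 0.5085 -0.1276  0.0552] [-1.7992e+02  8.0000e-02 -1.7814e+02] [-1.87 -3.05 -0.44] [-1.132  0.6    0.057] contact x 0.2591 y 0.7742 foot 0.008624756579982788
```

Call:
carry_out(
  series=[
    {"offset": [0,0,0.004],"roll": 0},
    {"offset": [0,0,0.003],"roll": 0},
    {"offset": [0,0,0],"roll": 0},
  ],
)

```text
clock: 29.6
position: [0.5098, -0.1276, 0.0544]
ee_rot: [-179.9, 0.3, -178.1]
force: [-3.6, -2.6, 9.4]
finger_gap: 0.249
finger_force: 71.6
```

Call:
carry_out(
  series=[
    {"offset": [0,0,0.004],"roll": 0},
    {"offset": [0,0,0.003],"roll": 0},
    {"offset": [0,0,0],"roll": 0},
  ],
)

```text
clock: 29.9
position: [0.5102, -0.1277, 0.0542]
ee_rot: [-179.8, 0.4, -178.1]
force: [-8.1, -0.2, 29.1]
finger_gap: 0.257
finger_force: 73.8
```

```bash
python3 t.py
```

```text
29.9 [ 0.5102 -0.1277  0.0542] [-179.84    0.37 -178.1 ] [-7.67  0.28 30.55] [-0.271  2.247 -0.007] contact x -0.0082 y -0.0112 foot 0.007614671295032245
```

Call:
carry_out(
  series=[
    {"offset": [0,0,-0.006],"roll": 0},
    {"offset": [0,0,-0.004],"roll": 0},
    {"offset": [0,0,0],"roll": 0},
  ],
)

```text
clock: 30.2
position: [0.509, -0.1275, 0.0546]
ee_rot: [-179.9, 0.2, -178.1]
force: [-2.3, -3.0, 9.2]
finger_gap: 0.253
finger_force: 71.5
```

Call:
carry_out(
  series=[
    {"offset": [0,0,0],"roll": 0},
    {"offset": [0,0,0],"roll": 0},
    {"offset": [0,0,0],"roll": 0},
    {"offset": [0,0,0],"roll": 0},
    {"offset": [0,0,0],"roll": 0},
    {"offset": [0,0,0],"roll": 0},
  ],
  fingers=-0.3,
)

```text
clock: 30.8
position: [0.5077, -0.1268, 0.0533]
ee_rot: [180.0, -0.0, -178.1]
force: [-0.1, 0.1, -0.7]
finger_gap: 0.651
finger_force: 0.0
```

Call:
carry_out(
  series=[
    {"offset": [0,0,-0.02],"roll": 0},
    {"offset": [0,0,-0.04],"roll": 0},
    {"offset": [0,0,-0.08],"roll": 0},
    {"offset": [0,0,-0.1],"roll": 0},
    {"offset": [0,0,-0.1],"roll": 0},
    {"offset": [0,0,-0.1],"roll": 0},
    {"offset": [0,0,0],"roll": 0},
  ],
)

```text
clock: 31.5
position: [0.5106, -0.1281, 0.2361]
ee_rot: [-179.7, 0.6, -178.1]
force: [1.6, -0.3, 1.2]
finger_gap: 0.652
finger_force: 0.0
```

Call:
carry_out(
  series=[
    {"offset": [0.06,0.02,-0.015],"roll": 0},
    {"offset": [0.05,0.01,-0.015],"roll": 0},
    {"offset": [0,0,0],"roll": 0},
    {"offset": [0,0,0],"roll": 0},
    {"offset": [0,0,0],"roll": 0},
  ],
)

```text
clock: 32.0
position: [0.4639, -0.1165, 0.2411]
ee_rot: [-180.0, 0.0, -178.1]
force: [-0.3, 0.1, 0.4]
finger_gap: 0.649
finger_force: 0.0
```

```bash
python3 - <<'E'
from h import *
def comps(d,lo,hi,m,box=None):
    h=cv2.inRange(cv2.cvtColor(d['img'],cv2.COLOR_RGB2HSV),lo,hi); n,l,s,c=cv2.connectedComponentsWithStats(h)
    return [(s[i].tolist(),c[i].round(2).tolist()) for i in range(1,n) if s[i,4]>m and (box is None or (box[0]<c[i][0]<box[1] and box[2]<c[i][1]<box[3]))]
a=grab('wrist','w11');s=a['state'];print(s['position'],s['ee_rot'],s['force'])
for n in('w5','w11'):
    d=load(n); print(n)
    for st,c in comps(d,(20,140,60),(32,255,255),60): print(' yel',st,c,ray(d,*c,.11).round(4))
d=a; p=proj(d,[[.509,-.1285,.098]])[0];g=proj(d,[[.5137,-.2088,.098]])[0];print(p,g)
for q in(p,g):
    x,y=np.round(q).astype(int)-[20,26];sub=d['img'][y:y+52,x:x+40].astype(int);m=(sub.max(2)<75).astype(np.uint8);n,l,st,c=cv2.connectedComponentsWithStats(m)
    for i in range(1,n):
        if st[i,4]>100: r=cv2.minAreaRect(np.argwhere(l==i)[:,::-1].astype(np.float32));print(' slot',st[i],r,ray(d,*(c[i]+[x,y]),.098).round(4))
for n in('side','scene'):
    e=grab(n,n+'E'); b=(320,400,130,230) if n=='side' else (300,400,220,330)
    print(n,'or',comps(e,(3,150,40),(16,255,255),20,b),'yel now',comps(e,(20,130,50),(32,255,255),8,b),'before',comps(load(n+'0'),(20,130,50),(32,255,255),8,b))
    for t in(.098,.118): print(n,'pred top corners',t,proj(e,[[.5095+sx*.03,-.128+sy*.012,t] for sx in(-1,1) for sy in(-1,1)]).round(1).tolist())
E
```

```text
[ 0.46391626 -0.11653803  0.24114436] [-1.79993305e+02  2.21508798e-02 -1.78125755e+02] [-0.29113053  0.08929303  0.41797022]
w5
 yel [320, 240, 16, 18, 227] [327.85, 248.69] [ 0.5416 -0.1275  0.11  ]
 yel [259, 255, 19, 19, 265] [267.5, 263.94] [ 0.5445 -0.2063  0.11  ]
w11
 yel [238, 245, 16, 14, 137] [244.88, 249.92] [ 0.5396 -0.209   0.11  ]
 yel [305, 245, 14, 18, 234] [311.84, 253.29] [ 0.5415 -0.1278  0.11  ]
[312.183363   224.78090761] [246.70135377 226.38594067]
 slot [ 17  11   8  33 264] ((20.5, 27.0), (32.0, 7.0), 90.0) [ 0.5106 -0.1281  0.098 ]
 slot [ 14  10  12  33 270] ((19.83483123779297, 26.015731811523438), (32.80394744873047, 8.959461212158203), 84.5596694946289) [ 0.5139 -0.209   0.098 ]
side or [([346, 168, 18, 20, 149], [354.33, 174.98]), ([347, 189, 13, 7, 36], [353.75, 193.03])] yel now [([350, 149, 8, 9, 51], [353.75, 153.18]), ([344, 164, 5, 7, 23], [345.39, 166.57])] before [([350, 149, 8, 9, 50], [353.8, 153.08]), ([343, 163, 6, 7, 30], [345.2, 165.9])]
side pred top corners 0.098 [[365.4, 170.0], [362.6, 173.9], [347.7, 165.9], [344.7, 169.7]]
side pred top corners 0.118 [[365.7, 164.6], [362.9, 168.5], [347.8, 160.5], [344.7, 164.3]]
scene or [([327, 250, 23, 20, 174], [338.37, 258.94])] yel now [([345, 245, 8, 10, 56], [348.77, 249.36]), ([362, 267, 10, 12, 82], [366.98, 272.61])] before [([345, 244, 9, 11, 62], [348.87, 249.05]), ([362, 268, 10, 11, 70], [366.51, 272.87])]
scene pred top corners 0.098 [[330.5, 264.4], [325.9, 257.2], [351.1, 255.0], [346.4, 248.0]]
scene pred top corners 0.118 [[330.7, 260.2], [326.1, 252.9], [351.7, 250.7], [346.8, 243.7]]
```

```bash
python3 -c "
from cell import env
print(env.close_job())"
```

```text
the job is handed in; nothing more can be done
None
```

The orange cassette stands fully home in the rack's empty bay, with the latch closed over it in all three camera views; the job was handed in at about 32 s and no verdict came back. Getting it past the latch took several pushes, peaking at a 31 N wrist force, and I did not re-check the blue and white cassettes or the loose things afterwards.

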